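Feed a brass bushing through the chute cover's slot

TASK

Pick up the parts boat with the yellow grip, lower it upright through the slot in the tin cover over the chute, and tip it inside, down the slope, until its brass bushing drops out and runs down the chute into the white enamel dish. Then bring the boat level, lift it out of the slot and stand it upright on the bare cart top. Nothing may touch the cover or the edges of its slot, and the boat with the blue grip is to be left where it stands.

Things in the scene. Friction and masses are not known exactly. Their poses are not given: they have to be found in the camera images.
- cover: Fixed level tin plate, x -85 to 58, y -50 to 50 mm, 4 thick, top 170 above the cart, on four legs. Origin: centre of its black-edged slot (x -46 to 46, y -30 to 30), at plate top. x: downhill along the chute, z up. Chute below 92 wide inside; its 38 degree floor is 78 mm under the plate's top at x = -28, 100 at 0, 136 at 46. Boat tipped about its y at the slot, trough 60 mm down, stays clear.
- boat_grip (a point): Centre of the yellow grip, an upright square post 22 x 22 x 52 mm, of a loose 120 g steel boat on the cart; 135 mm above its flat underside. x along its trough (48 x 32, 14 high), z up. Both ends of the trough are open 20 degree ramps: tipped 35 to 45 degrees lengthwise, the bushing rolls out of the lower end. Two straps, 10 mm wide along x, 32 over their outsides in y, carry the grip.
- bushing_mid (a point): Centre of the loose brass bushing, a cylinder 14 mm in diameter and 25 mm long, 30 g, lying across the trough of the yellow-gripped boat. y is its axis.
- spare_grip (a point): Centre of the blue grip of a second, empty boat of the same shape and size, a bystander, as are the green comb, the red-handled screwdriver and the cork-faced block.
- dish_in (a point): Centre of the inner floor of the white enamel dish fixed at the chute's foot, 4 mm above the cart; x downhill, y across. Inside 142 x 132 mm, wall 28 mm high over the cart.
Things that resemble listed ones, but are neither listed nor needed, are in the scene too. Leave any orange or turquoise look-alike of the part that bears boat_grip alone.

How it is judged:
By the outcome, as a careful person would: the job done as asked, in the order asked, and still so for the second after the job is handed in, with the robot touching nothing.
It also fails if it takes over 64 s, if anything falls off the work surface, if the arm or the gripper's body presses on something with over 40 N, if the wrist force passes 120 N, or if a joint passes its speed limit or range.

ROBOT

A 6-joint arm with a two-finger parallel gripper is mounted at the origin on the work surface. World frame = base frame: x ahead of the robot, y to its left, z up, the work surface at z = 0. Lengths are in m, angles in rad, forces in N, time in s.
With the tool pointing down it reaches from about 0.3 to 0.875 m from the base axis. Payload 6.4 kg.
Tool frame: the origin (TCP) lies midway between the tips of the shut fingers; the grasp point (between the pads) lies 19 mm behind it; z points along the fingers, y is the direction in which the jaws open and shut (so a half turn about z gives the same grasp; the last joint's range is limited). The gripper opens to 85 mm and grips with 20 to 120 N. Pads are 22 mm wide; open, the fingers measure 114 mm over their backs; the gripper's body (76 mm by 85 mm) begins 54 mm behind the grasp point. The pads swing forward as they close: fully open they stand 13 mm farther back than shut.
Start: joints at [1.01, 0.181, 1.607, -0, 1.354, -0.206], TCP at [0.2, 0.539, 0.231] pointing down, gripper open.
Joint ranges: [-2.99, 2.99], [-0.89, 2.07], [0.3, 2.58], [-1.14, 4.28], [0, 2.63], [-3.12, 3.12]. Speed limits (rad/s): [2.57, 2.57, 3.01, 3.14, 3.14, 3.14].

INTERFACE

Orientations are given as a unit quaternion [w, x, y, z].
In Python, from bench import ctrl gives the robot as it stands. The module is installed in compiled form; this text tells all that it offers.
- The arm moves only by the tool arm_command, never from a script. Its argument "plan" is one flat list of numbers, 4 for each row, row after row: the shift along the tool's x, y, z in mm, then the turn about the tool's z in rad. A call has 1 to 20 rows; each row shifts and turns the commanded pose from where the row before left it, along the tool's axes as they then stand; what a row does not reach is not made up. A row lasts 1/10 s, in which the tool goes at most 50 mm and 8.59 degrees, less where a joint would pass 70% of its speed; a pose out of reach is approached as far as the arm can. A call is refused whole if a number of a shift passes 50 or a number of a turn 0.15, either way. A call with a gripper value outside its range is refused whole. "grip" is the opening, from 0 (shut) to 1 (fully open), set as the call begins (left out, the last holds). The fingers move at their own pace and stop on an object; the grip force is fixed at half the most. Time passes only in rows, so rows that do not move let the fingers close. It gives the time, the measured TCP pose, the force and the opening at its end, in the units of the state.
- ctrl.get_obs(): the state, without advancing time (a new reading comes with each control period).
- ctrl.camera(name): name is "side" or "top" or "wrist"; returns a dict with "color" (420x560x3 uint8, red, green, blue), "camera_matrix" (3x3 intrinsics, pixels), "eye" and "attitude" of the camera in the world; the wrist camera has in their place "T_tool_cam" (4x4, takes a point from camera to tool coordinates, whose origin is the TCP and whose axes are the flange's). Camera axes: x right, y up, looking along -z (the intrinsics and any distortion apply to the point x, -y, -z); pixel columns grow to the right and rows downward; lengths in m; the calibration is good to about 2 mm. The wrist camera is an equidistant fisheye: a pixel r from the principal point sees the ray r / f radians off the axis. A picture is of the moment at which its call begins: read the wrist's pose just before it. There is no depth.
- ctrl.hand_in(): hands the job in, once; it reports no verdict.
The state is a dict: "time_s": time; "q": joint angles; "dq": joint speeds; "joint_efforts": joint torques, N m; "eef_pos": TCP position; "eef_rot": TCP orientation; "wrist_force": force on the tool from outside, world axes, zero at the start; "torque": the same for the moment, N m; "opening": opening from 0.0 (shut) to 1.0 (fully open).
Only numpy, scipy, OpenCV 4.12 (cv2) and the standard library are available. Lean on these libraries where they do the work, as an engineer would, in place of code of your own. Each camera call takes 0.05 s, during which the arm holds its last target. There are 200 camera calls.

## Working session

There is one attempt and no reset: what is moved stays moved. The work goes in short steps, Python scripts to look and compute and a tool call to move; the robot and the scene stay as the last step left them, time stands still between calls to the robot, and variables do not carry over. Pictures are saved under pics/ and viewed, about 8 in all and at most 12, crops included, and the job is handed in when it is done.

Besides the shell and the picture viewer there is one more tool, called as a command line: name --argument value ..., lists and objects as JSON in quotes. arm_command: Moves the arm, as the interface text tells. Its arguments: {"type":"object","properties":{"plan":{"type":"array","items":{"type":"number"}},"grip":{"type":"number"}},"required":["plan"]}

```bash
mkdir -p pics; cat > h.py <<'E'
import numpy as np, cv2
from scipy.spatial.transform import Rotation as R
from bench import ctrl
def rot(q): return R.from_quat([q[1],q[2],q[3],q[0]]).as_matrix()
def shot(n,f=None):
    o=ctrl.get_obs(); c=ctrl.camera(n)
    if f: cv2.imwrite('pics/'+f,c['color'][:,:,::-1])
    return o,c
E
python3 - <<'E'
from h import *
o,c=shot('top','top1.png'); print(o)
print({k:v for k,v in c.items() if k!='color'})
o,c=shot('side','side1.png')
print({k:v for k,v in c.items() if k!='color'})
o,c=shot('wrist','wr1.png')
print({k:v for k,v in c.items() if k!='color'})
E
```

```text
{'time_s': 0.0, 'q': array([ 1.00970852e+00,  1.81561541e-01,  1.60801374e+00, -5.94860060e-06,
        1.35379050e+00, -2.06303427e-01]), 'dq': array([-2.75708574e-04,  8.13788264e-04, -2.76429385e-05, -7.61936072e-04,
        3.18518847e-04,  2.16593856e-03]), 'joint_efforts': array([-3.11750264e-04, -4.44854236e+01, -3.51347852e+01, -2.28974686e-04,
        8.62399262e-03,  8.33200772e-06]), 'eef_pos': array([0.19943393, 0.53871485, 0.23036986]), 'eef_rot': array([-3.29191895e-04,  1.76462587e-01,  9.84306949e-01, -8.23185726e-04]), 'wrist_force': array([ 0.71903512,  0.57311238, -0.21342978]), 'torque': array([0.03261173, 0.06279441, 0.03037678]), 'opening': 0.9977325243827939}
{'camera_matrix': array([[415.96073718,   0.        , 283.43733437],
       [  0.        , 415.96073718, 212.11604008],
       [  0.        ,   0.        ,   1.        ]]), 'eye': array([ 0.36943745, -0.05270627,  1.02857774]), 'attitude': array([-0.69849947, -0.04853078,  0.06705304,  0.71080739])}
{'camera_matrix': array([[502.93986172,   0.        , 280.72768075],
       [  0.        , 502.93986172, 214.06730786],
       [  0.        ,   0.        ,   1.        ]]), 'eye': array([ 0.10466118, -0.65055242,  0.79508168]), 'attitude': array([ 0.88099123,  0.36649019, -0.11061424, -0.27803577])}
{'camera_matrix': array([[325.1922621 ,   0.        , 272.86087256],
       [  0.        , 325.1922621 , 205.44546093],
       [  0.        ,   0.        ,   1.        ]]), 'T_tool_cam': array([[ 1.77919232e-04,  9.46935512e-01,  3.21423559e-01,
         8.17104439e-02],
       [ 9.99999983e-01, -1.53106900e-04, -1.02471855e-04,
         9.87098716e-04],
       [-4.78220738e-05,  3.21423572e-01, -9.46935523e-01,
        -1.43311472e-01],
       [ 0.00000000e+00,  0.00000000e+00,  0.00000000e+00,
         1.00000000e+00]])}
```

View pics/top1.png

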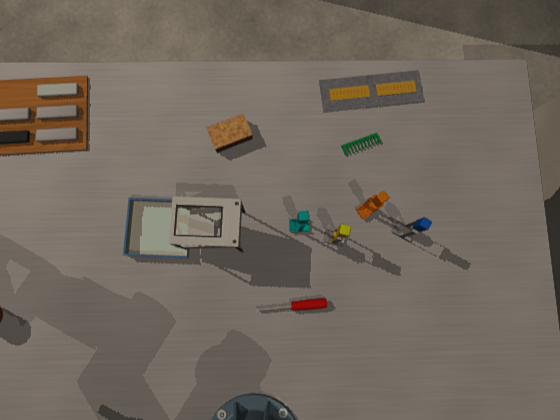

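View pics/side1.png

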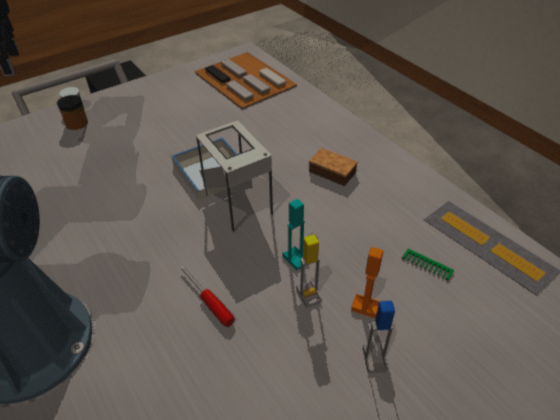

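Candidates for the wanted grip (top picture): yellow (344,230), turquoise (302,215), orange (375,203) and blue spare (423,224). By the description it is the yellow one. Next I check it in a crop and measure.

```bash
python3 - <<'E'
from h import *
t=cv2.imread('pics/top1.png'); s=cv2.imread('pics/side1.png')
a=cv2.resize(t[180:280,120:250],(390,300),interpolation=cv2.INTER_CUBIC)
b=cv2.resize(t[185:285,280:410],(390,300),interpolation=cv2.INTER_CUBIC)
c=cv2.resize(s[110:235,180:300],(390,300),interpolation=cv2.INTER_CUBIC)
d=cv2.resize(s[190:310,270:350],(390,300),interpolation=cv2.INTER_CUBIC)
cv2.imwrite('pics/crop1.png',np.vstack([np.hstack([a,b]),np.hstack([c,d])]))
E
```

```text
(no output)
```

View pics/crop1.png

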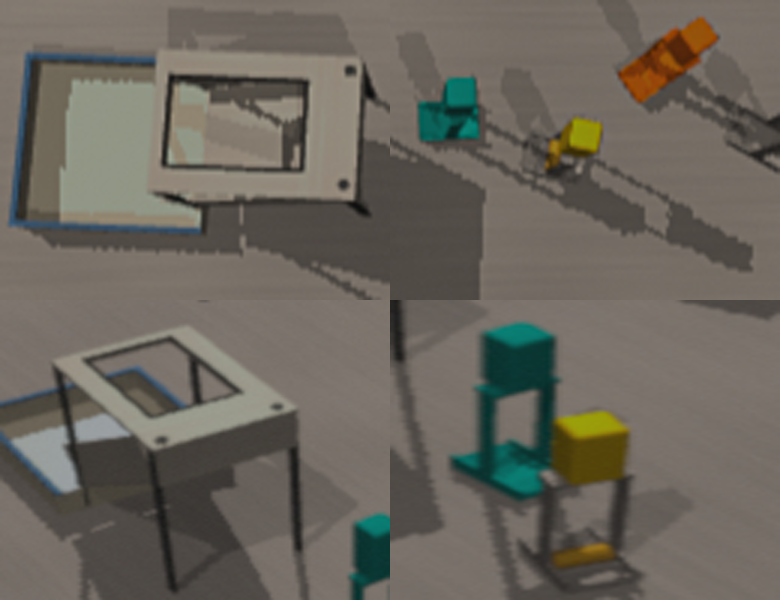

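arm_command --plan '[0,0,-50,0,0,0,-50,0,0,0,-50,0,0,0,-50,0,0,0,-50,0,0,0,-50,0,0,0,-50,0,0,0,-50,0,0,0,-50,0,0,0,-50,0]'

```text
time_s: 1.15
eef_pos: [0.1995, 0.5389, 0.7261]
eef_rot: [0.0, 0.176, 0.984, 0.001]
wrist_force: [1.5, 1.3, 1.7]
opening: 0.999
```

The crop shows the yellow grip on the steel boat with the brass bushing in its trough, and turquoise just beside it. The slot is at about (173-222, 205-237) in the top picture. Next I test how the arm behaves at its reach limit, since rows can't tilt the tool directly.

arm_command --plan '[0,0,-50,0,0,0,-50,0,0,0,-50,0,0,0,-50,0,0,0,-50,0,0,0,-50,0,0,0,-50,0,0,0,-50,0]'

```text
time_s: 1.95
eef_pos: [0.1426, 0.385, 0.8649]
eef_rot: [0.012, 0.176, 0.982, 0.068]
wrist_force: [-0.0, 0.3, 0.0]
opening: 0.999
```

```bash
cat >> h.py <<'E'
def st():
    o=ctrl.get_obs(); M=rot(o['eef_rot']); r=lambda a:np.round(a,3).tolist()
    print('t',round(o['time_s'],2),'q',r(o['q']),'p',r(o['eef_pos']),'X',r(M[:,0]),'Y',r(M[:,1]),'Z',r(M[:,2]),'open',round(o['opening'],3))
    return o,M
E
python3 -c "
from h import *
st()"
```

```text
t 1.95 q [0.889, 0.129, 0.299, 0.083, 2.582, -0.254] p [0.143, 0.385, 0.865] X [-0.938, 0.347, -0.0] Y [0.344, 0.929, 0.137] Z [0.048, 0.129, -0.991] open 0.999
```

arm_command --plan '[0,0,-50,0,0,0,-50,0,0,0,-50,0,0,0,-50,0]'

```text
time_s: 2.35
eef_pos: [0.1155, 0.3162, 0.9053]
eef_rot: [0.024, 0.176, 0.978, 0.107]
wrist_force: [0.6, 0.1, -0.2]
opening: 1.002
```

```bash
python3 -c "
from h import *
st()"
```

```text
t 2.35 q [0.775, 0.007, 0.298, 0.174, 2.626, -0.28] p [0.115, 0.316, 0.905] X [-0.937, 0.349, -0.009] Y [0.339, 0.915, 0.218] Z [0.084, 0.202, -0.976] open 1.002
```

Pushing past the reach limit tilts the tool. That is the only way to get a tilted tool axis, which I need so that a turn about tool z can tip the boat. Now I turn pixels into positions.

```bash
cat >> h.py <<'E'
CAL={'top':(415.96073718,283.43733437,212.11604008,[0.36943745,-0.05270627,1.02857774],[-0.69849947,-0.04853078,0.06705304,0.71080739]),
'side':(502.93986172,280.72768075,214.06730786,[0.10466118,-0.65055242,0.79508168],[0.88099123,0.36649019,-0.11061424,-0.27803577])}
def ray(cam,u,v):
    f,cx,cy,e,a=CAL[cam]; return np.array(e), rot(a)@np.array([(u-cx)/f,-(v-cy)/f,-1])
def atz(cam,u,v,z):
    e,d=ray(cam,u,v); return e+d*(z-e[2])/d[2]
def tri(p,q):
    e1,d1=ray('top',*p); e2,d2=ray('side',*q)
    s=np.linalg.lstsq(np.c_[d1,-d2],e2-e1,rcond=None)[0]; A=e1+s[0]*d1;B=e2+s[1]*d2
    return (A+B)/2,np.linalg.norm(A-B)
def rows(w,M=None):  # world mm -> tool mm
    M=rot(ctrl.get_obs()['eef_rot']) if M is None else M
    return np.round(M.T@np.array(w),0)
E
python3 - <<'E'
from h import *
np.set_printoptions(precision=4,suppress=True)
st()
print('yel top',tri((344.3,229.3),(311.4,240.4)))
for n,p in dict(yel=(344.3,229.3),turq=(303.3,215.7),orange=(383.3,198),blue=(425,223)).items(): print(n,atz('top',*p,.161))
S=[atz('top',*p,.17) for p in [(176.7,205),(222.7,206.7),(220.7,237.3),(174.3,235.7)]]
print('slot',S,np.mean(S,0),[np.linalg.norm(S[i]-S[i-1]) for i in range(4)])
a,b=atz('side',303.8,292,.012),atz('side',315.5,289.2,.012); print('bush',a,b,np.linalg.norm(a-b))
# corners of trough base side view
for p in [(520,545),(638,580),(575,595),]: print(atz('side',270+(p[0]-390)/4.875,190+(p[1]-300)/2.5,.01))
print(rows([235,-200,-400]))
E
```

```text
t 2.35 q [0.775, 0.007, 0.298, 0.174, 2.626, -0.28] p [0.115, 0.316, 0.905] X [-0.937, 0.349, -0.009] Y [0.339, 0.915, 0.218] Z [0.084, 0.202, -0.976] open 1.002
yel top (array([ 0.4733, -0.2048,  0.1553]), np.float64(0.0028029216785315507))
yel [ 0.4738 -0.2045  0.161 ]
turq [ 0.5042 -0.1188  0.161 ]
orange [ 0.5398 -0.2912  0.161 ]
blue [ 0.4845 -0.3771  0.161 ]
slot [array([0.5295, 0.1457, 0.17  ]), array([0.5245, 0.0501, 0.17  ]), array([0.4604, 0.0539, 0.17  ]), array([0.4653, 0.1491, 0.17  ])] [0.4949 0.0997 0.17  ] [np.float64(0.06432953409485842), np.float64(0.09573986481907784), np.float64(0.0642275159933543), np.float64(0.09538376585968938)]
bush [ 0.4622 -0.2013  0.012 ] [ 0.4844 -0.2089  0.012 ] 0.023498769833165123
[ 0.4576 -0.1847  0.01  ]
[ 0.4756 -0.2371  0.01  ]
[ 0.4477 -0.2338  0.01  ]
[-287. -191.  370.]
```

arm_command --plan '[-39,-12,25,0,-39,-12,26,0,-39,-12,25,0,-39,-12,26,0,-39,-12,25,0,-39,-12,26,0,-39,-12,25,0,-39,-12,26,0,-39,-13,25,0,-39,-13,26,0,-39,-13,25,0,0,0,0,-0.12,0,0,0,-0.12,0,0,0,-0.12]'

```text
time_s: 3.75
eef_pos: [0.4958, 0.0995, 0.6044]
eef_rot: [0.041, -0.004, 0.994, 0.101]
wrist_force: [-0.6, 0.2, -0.3]
opening: 0.999
```

```bash
sed -i 's/^    return o,M$/    import json;open("log.txt","a").write(json.dumps([np.array(o["q"]).tolist(),np.array(o["eef_pos"]).tolist(),np.array(o["eef_rot"]).tolist()])+"\\n"); return o,M/' h.py; python3 -c "
from h import *
st()"
```

```text
t 3.75 q [-0.177, -0.087, 1.17, 0.235, 2.003, -1.651] p [0.496, 0.099, 0.604] X [-0.997, -0.0, -0.083] Y [-0.017, 0.98, 0.2] Z [0.081, 0.2, -0.976] open 0.999
```

arm_command --plan '[33,0,30,0,33,0,30,0,33,0,30,0,33,0,30,0,33,0,30,0,33,0,30,0]'

```text
time_s: 4.35
eef_pos: [0.3117, 0.1369, 0.4113]
eef_rot: [0.042, -0.002, 0.994, 0.101]
wrist_force: [-0.8, -0.4, 0.5]
opening: 1.0
```

```bash
python3 -c "
from h import *
st()"
```

```text
t 4.35 q [-0.161, -0.605, 1.917, 0.217, 1.774, -1.686] p [0.312, 0.137, 0.411] X [-0.997, 0.004, -0.083] Y [-0.013, 0.98, 0.2] Z [0.082, 0.2, -0.976] open 1.0
```

arm_command --plan '[40,0,0,0,40,0,0,0,40,0,0,0,40,0,0,0]'

```text
time_s: 4.75
eef_pos: [0.1905, 0.156, 0.4074]
eef_rot: [0.023, -0.001, 0.995, 0.092]
wrist_force: [-0.3, 0.4, 0.9]
opening: 1.003
```

```bash
python3 - <<'E'
from h import *
from scipy.optimize import least_squares
st()
import json
D=[json.loads(l) for l in open('log.txt')]
D.append([[1.00970852,.181561541,1.60801374,0,1.3537905,-.206303427],[.19943393,.53871485,.23036986],[-3.29191895e-04,1.76462587e-01,9.84306949e-01,-8.23185726e-04]])
D.append([[0.889,0.129,0.299,0.083,2.582,-0.254],[.1426,.385,.8649],[.012,.176,.982,.068]])
D.append([[0.775,0.007,0.298,0.174,2.626,-0.28],[.1155,.3162,.9053],[.024,.176,.978,.107]])
def Ry(a): return R.from_euler('y',a).as_matrix()
def Rz(a): return R.from_euler('z',a).as_matrix()
def wrist(q,P):
    a1,d1,L2,L3,e,d6,s=P
    ps=q[1]+q[2]
    v=np.array([a1+L2*np.sin(q[1])+L3*np.sin(ps)+e*np.cos(ps),s,d1+L2*np.cos(q[1])+L3*np.cos(ps)-e*np.sin(ps)])
    M=Rz(q[0])@Ry(ps)@Rz(q[3])@Ry(q[4])
    return Rz(q[0])@v+d6*M[:,2], M@Rz(q[5])
def res(P): return np.concatenate([wrist(q,P)[0]-np.array(p) for q,p,_ in D])
f=least_squares(res,[0,.35,.4,.35,0,.25,.1]); print(np.round(f.x,4),np.abs(f.fun).max())
for q,p,r in D: print(np.round(wrist(q,f.x)[1].T@rot(np.array(r)/np.linalg.norm(r)),2).tolist(), np.round(wrist(q,f.x)[0]-p,3))
E
```

```text
t 4.75 q [-0.119, -0.893, 2.043, 0.204, 1.961, -1.611] p [0.19, 0.156, 0.407] X [-0.999, 0.002, -0.046] Y [-0.006, 0.983, 0.183] Z [0.046, 0.183, -0.982] open 1.003
[0.     0.3136 0.4382 0.5145 0.0855 0.319  0.1178] 0.00025452180039386985
[[0.0, -1.0, -0.0], [1.0, 0.0, -0.0], [0.0, -0.0, 1.0]] [-0.  0.  0.]
[[0.0, -1.0, -0.0], [1.0, 0.0, -0.0], [0.0, -0.0, 1.0]] [0. 0. 0.]
[[0.0, -1.0, -0.0], [1.0, 0.0, -0.0], [0.0, -0.0, 1.0]] [0. 0. 0.]
[[0.0, -1.0, 0.0], [1.0, 0.0, -0.0], [0.0, 0.0, 1.0]] [-0. -0.  0.]
[[-0.0, -1.0, -0.0], [1.0, -0.0, 0.0], [-0.0, -0.0, 1.0]] [ 0.  0. -0.]
[[-0.0, -1.0, 0.0], [1.0, -0.0, -0.0], [0.0, 0.0, 1.0]] [-0. -0.  0.]
```

```bash
cat > k.py <<'E'
from h import *
from scipy.optimize import least_squares
P=[0,.3136,.4382,.5145,.0855,.319,.1178]
lo=np.array([-2.99,-.89,.3,-1.14,0,-3.12]);hi=np.array([2.99,2.07,2.58,4.28,2.63,3.12])
E=lambda ax,a:R.from_euler(ax,a).as_matrix()
def fk(q):
    a1,d1,L2,L3,e,d6,s=P; ps=q[1]+q[2]
    v=np.array([L2*np.sin(q[1])+L3*np.sin(ps)+e*np.cos(ps),s,d1+L2*np.cos(q[1])+L3*np.cos(ps)-e*np.sin(ps)])
    M=E('z',q[0])@E('y',ps)@E('z',q[3])@E('y',q[4])
    return E('z',q[0])@v+d6*M[:,2], M@E('z',q[5])@np.array([[0,-1,0],[1,0,0],[0,0,1.]])
def ik(p,M,q0,w=.3):
    def r(q):
        a,B=fk(q); return np.r_[a-p, w*R.from_matrix(B@M.T).as_rotvec()]
    f=least_squares(r,np.clip(q0,lo+1e-6,hi-1e-6),bounds=(lo,hi),xtol=1e-12,ftol=1e-14); return f.x,np.linalg.norm(f.fun)
def step(q,row,w=.3):
    p,M=fk(q); p=p+M@np.array(row[:3])/1000; M=M@E('z',row[3]); return ik(p,M,q,w)[0]
def tool(yaw,pitch,jaw=0): # Z axis: azimuth yaw, pitch from down; Y horizontal
    z=np.array([np.sin(pitch)*np.cos(yaw),np.sin(pitch)*np.sin(yaw),-np.cos(pitch)]); y=np.array([-np.sin(yaw),np.cos(yaw),0]); 
    return np.c_[np.cross(y,z),y,z]
E
python3 - <<'E'
from k import *
q0=np.array([-0.161,-0.605,1.917,0.217,1.774,-1.686])
for w in [.05,.1,.2,.3,.5,1]:
    q=q0
    for i in range(4): q=step(q,[40,0,0,0],w)
    p,M=fk(q); print(w,np.round(q,3),np.round(p,3),np.round(M[:,2],3))
# feasibility
rng=np.random.default_rng(0)
def best(p,M):
    b=(9,0)
    for k in range(25):
        q,e=ik(p,M,rng.uniform(lo,hi)); 
        if e<b[0]: b=(e,q)
        if e<1e-4: break
    return b
for nm,yaw in [('in',np.pi),('out',0)]:
  for pit in [30,45,60,75,90]:
    M=tool(yaw,np.radians(pit))
    for tgt in [(.495,.1,.245),(.474,-.205,.135)]:
        e,q=best(np.array(tgt)+.019*M[:,2],M); print(nm,pit,tgt,round(e,4),np.round(q,2))
E
```

```text
0.05 [-0.101 -0.89   2.049  0.124  2.062 -1.634] [0.153 0.138 0.401] [-0.071  0.116 -0.991]
0.1 [-0.102 -0.89   2.048  0.131  2.053 -1.631] [0.157 0.139 0.402] [-0.061  0.122 -0.991]
0.2 [-0.104 -0.89   2.045  0.152  2.027 -1.624] [0.166 0.145 0.403] [-0.03  0.14 -0.99]
0.3 [-0.106 -0.89   2.043  0.171  2.    -1.617] [0.176 0.149 0.405] [-0.     0.156 -0.988]
0.5 [-0.107 -0.89   2.041  0.195  1.965 -1.608] [0.188 0.156 0.407] [ 0.037  0.176 -0.984]
1 [-0.108 -0.89   2.04   0.214  1.935 -1.601] [0.198 0.161 0.409] [ 0.068  0.193 -0.979]
in 30 (0.495, 0.1, 0.245) 0.0 [-0.03  0.39  1.44 -0.01  1.84  1.54]
in 30 (0.474, -0.205, 0.135) 0.0 [-0.5   0.52  1.49 -0.24  1.59  1.13]
in 45 (0.495, 0.1, 0.245) 0.0 [-0.03  0.56  1.29 -0.02  2.07  1.54]
in 45 (0.474, -0.205, 0.135) 0.0 [-0.46  0.7   1.33 -0.33  1.83  1.15]
in 60 (0.495, 0.1, 0.245) 0.0 [-0.02  0.73  1.17 -0.03  2.29  1.54]
in 60 (0.474, -0.205, 0.135) 0.0 [-0.43  0.87  1.18 -0.42  2.06  1.14]
in 75 (0.495, 0.1, 0.245) 0.0 [-0.02  0.88  1.08 -0.04  2.5   1.54]
in 75 (0.474, -0.205, 0.135) 0.0 [-0.41  1.03  1.05 -0.53  2.27  1.1 ]
in 90 (0.495, 0.1, 0.245) 0.0173 [-0.03  0.97  1.07 -0.05  2.63  1.53]
in 90 (0.474, -0.205, 0.135) 0.0 [-0.41  1.17  0.97 -0.68  2.46  1.02]
out 30 (0.495, 0.1, 0.245) 0.0 [-0.05 -0.3   2.16  0.04  0.76 -1.64]
out 30 (0.474, -0.205, 0.135) 0.0 [-0.88 -0.04  2.19  0.62  0.73 -2.86]
out 45 (0.495, 0.1, 0.245) 0.0 [-0.06 -0.42  2.34  0.11  0.44 -1.71]
out 45 (0.474, -0.205, 0.135) 0.0 [-1.03 -0.04  2.34  1.13  0.73  2.85]
out 60 (0.495, 0.1, 0.245) 0.0 [-0.08 -0.45  2.5   0.98  0.08 -2.59]
out 60 (0.474, -0.205, 0.135) 0.0 [-1.17  0.08  2.42  1.54  0.92  2.32]
out 75 (0.495, 0.1, 0.245) 0.0078 [-0.05 -0.26  2.58  3.05  0.48  1.64]
out 75 (0.474, -0.205, 0.135) 0.0 [-1.28  0.35  2.44  1.75  1.23  1.93]
out 90 (0.495, 0.1, 0.245) 0.0067 [-0.06  0.15  2.58  3.08  1.17  1.59]
out 90 (0.474, -0.205, 0.135) 0.0 [-1.32  0.68  2.36  1.82  1.55  1.67]
```

```bash
cat > plan.py <<'E'
from k import *
import itertools
q=np.array([-0.119,-0.89,2.043,0.204,1.961,-1.611]); zt=tool(np.radians(177),np.radians(72))[:,2]
dirs=[np.array(d)/np.linalg.norm(d)*50 for d in itertools.product([-1,0,1],repeat=3) if any(d)]
def ang(q): return np.degrees(np.arccos(np.clip(fk(q)[1][:,2]@zt,-1,1)))
# scan start places: x,y,z with current orientation, push world dirs 6 rows
M0=fk(q)[1]; out=[]
for x in [.2,.3,.4,.6,.8]:
  for y in [-.2,.1,.4]:
    for z in [.3,.5,.7,.9]:
      a,e=ik(np.array([x,y,z]),M0,q,.45)
      if e>.03: continue
      for d in dirs:
        b=a
        for i in range(5): b=step(b,np.r_[fk(b)[1].T@d,0],.45)
        p=fk(b)[0]
        if np.hypot(*p[:2])<.2 and p[2]<.5 or p[2]<.15: continue
        out.append((ang(b)-ang(a),(x,y,z),np.round(d/50,1).tolist(),np.round(p,2).tolist(),np.round(b,2).tolist()))
out.sort(key=lambda t:t[0])
for o in out[:12]: print(o)
E
time python3 plan.py
```

```text
(np.float64(-9.850139748756362), (0.2, 0.1, 0.5), [-0.7, 0.0, -0.7], [0.13, 0.15, 0.35], [0.0, -0.89, 2.15, 0.11, 2.01, -1.55])
(np.float64(-9.293210035112295), (0.3, 0.1, 0.3), [-1.0, 0.0, 0.0], [0.15, 0.14, 0.3], [-0.11, -0.89, 2.24, 0.12, 1.92, -1.66])
(np.float64(-8.206658585320667), (0.2, -0.2, 0.3), [-1.0, 0.0, 0.0], [0.06, -0.21, 0.3], [-1.66, -0.63, 2.15, -0.12, 1.8, -3.12])
(np.float64(-7.929381305066187), (0.2, 0.1, 0.5), [-1.0, 0.0, 0.0], [0.04, 0.16, 0.54], [0.25, -0.89, 1.75, 0.14, 2.35, -1.24])
(np.float64(-6.196440981479654), (0.2, 0.1, 0.5), [-0.7, -0.7, 0.0], [0.11, -0.09, 0.52], [-1.51, -0.82, 1.79, -0.08, 2.36, -3.12])
(np.float64(-5.965835625513975), (0.3, 0.1, 0.5), [-1.0, 0.0, 0.0], [0.12, 0.13, 0.53], [-0.21, -0.89, 1.79, 0.15, 2.33, -1.69])
(np.float64(-5.771232032918448), (0.2, -0.2, 0.5), [-1.0, 0.0, 0.0], [0.08, -0.21, 0.5], [-1.64, -0.59, 1.74, -0.09, 2.18, -3.12])
(np.float64(-5.579711845532131), (0.2, 0.1, 0.7), [-0.7, 0.0, -0.7], [0.09, 0.15, 0.55], [-0.05, -0.89, 1.72, 0.15, 2.36, -1.53])
(np.float64(-5.530630141123368), (0.3, 0.1, 0.5), [-0.7, 0.0, -0.7], [0.18, 0.12, 0.33], [-0.26, -0.89, 2.19, 0.14, 1.93, -1.79])
(np.float64(-5.481196372575425), (0.2, -0.2, 0.5), [-0.7, 0.7, 0.0], [0.11, -0.05, 0.51], [-1.53, -0.89, 1.83, -0.07, 2.43, -3.12])
(np.float64(-4.509844025162465), (0.2, -0.2, 0.5), [-0.7, 0.0, -0.7], [0.09, -0.2, 0.32], [-1.62, -0.65, 2.11, -0.05, 1.87, -3.12])
(np.float64(-4.485303787997964), (0.2, -0.2, 0.7), [-0.7, 0.7, 0.0], [0.11, -0.04, 0.68], [-1.52, -0.73, 1.39, -0.06, 2.63, -3.12])
real	2m1.561s
user	2m0.107s
sys	0m0.173s
```

```bash
cat > sim2.py <<'E'
from k import *
def show(q,n=''):
    p,M=fk(q); print(n,np.round(q,2).tolist(),np.round(p,3).tolist(),'Z',np.round(M[:,2],2).tolist(),'Xz,Yz',np.round(M[2,:2],2).tolist())
def run(q,d,n,turn=0):
    for i in range(n): q=step(q,np.r_[fk(q)[1].T@np.array(d),turn],.45)
    return q
if __name__=='__main__':
    # outward tilt rates at the front (same by symmetry behind)
    for z in [.2,.5,.8]:
        q,e=ik(np.array([.75,.12,z]),tool(0,0.05),np.array([0,.9,.9,0,1.3,-1.57]),.45)
        for d in [(50,0,0),(35,0,35),(45,0,20),(0,0,50)]:
            a=q
            for k in range(3):
                a=run(a,d,6); p,M=fk(a); print(z,d,6*(k+1),np.round(p,2),'pitch',np.round(np.degrees(np.arccos(-M[2,2])),1),end=' | ')
            print(np.round(a,2))
E
time timeout 200 python3 sim2.py
```

```text
0.2 (50, 0, 0) 6 [0.97 0.11 0.18] pitch 10.0 | 0.2 (50, 0, 0) 12 [1.08 0.09 0.15] pitch 27.5 | 0.2 (50, 0, 0) 18 [1.16 0.08 0.13] pitch 44.1 | [-0.06  1.26  0.3   0.14  0.82 -1.69]
0.2 (35, 0, 35) 6 [0.9  0.11 0.38] pitch 8.6 | 0.2 (35, 0, 35) 12 [0.94 0.09 0.5 ] pitch 25.5 | 0.2 (35, 0, 35) 18 [0.99 0.08 0.61] pitch 42.8 | [-0.08  0.71  0.3   0.12  1.39 -1.62]
0.2 (45, 0, 20) 6 [0.94 0.11 0.3 ] pitch 10.1 | 0.2 (45, 0, 20) 12 [1.03 0.09 0.35] pitch 27.7 | 0.2 (45, 0, 20) 18 [1.11 0.08 0.4 ] pitch 44.9 | [-0.07  0.97  0.3   0.12  1.09 -1.65]
0.2 (0, 0, 50) 6 [0.75 0.12 0.5 ] pitch 2.9 | 0.2 (0, 0, 50) 12 [0.67 0.11 0.72] pitch 11.4 | 0.2 (0, 0, 50) 18 [0.57 0.09 0.86] pitch 24.9 | [-0.11  0.22  0.3   0.13  2.2  -1.58]
0.5 (50, 0, 0) 6 [0.92 0.1  0.43] pitch 15.5 | 0.5 (50, 0, 0) 12 [1.05 0.09 0.36] pitch 31.9 | 0.5 (50, 0, 0) 18 [1.16 0.07 0.3 ] pitch 48.4 | [-0.07  1.1   0.3   0.15  0.91 -1.68]
0.5 (35, 0, 35) 6 [0.82 0.1  0.6 ] pitch 17.3 | 0.5 (35, 0, 35) 12 [0.88 0.08 0.68] pitch 34.8 | 0.5 (35, 0, 35) 18 [0.94 0.07 0.76] pitch 52.6 | [-0.1   0.57  0.3   0.16  1.37 -1.63]
0.5 (45
[... 428 characters left out ...]
 0.08 0.52] pitch 38.7 | 0.8 (50, 0, 0) 18 [1.14 0.07 0.44] pitch 54.4 | [-0.08  0.98  0.3   0.18  0.93 -1.68]
0.8 (35, 0, 35) 6 [0.75 0.09 0.76] pitch 28.2 | 0.8 (35, 0, 35) 12 [0.83 0.08 0.81] pitch 45.8 | 0.8 (35, 0, 35) 18 [0.91 0.07 0.87] pitch 63.4 | [-0.13  0.47  0.3   0.22  1.29 -1.63]
0.8 (45, 0, 20) 6 [0.81 0.09 0.69] pitch 27.0 | 0.8 (45, 0, 20) 12 [0.94 0.08 0.69] pitch 43.7 | 0.8 (45, 0, 20) 18 [1.05 0.07 0.69] pitch 60.6 | [-0.1   0.71  0.3   0.19  1.09 -1.65]
0.8 (0, 0, 50) 6 [0.57 0.09 0.85] pitch 24.8 | 0.8 (0, 0, 50) 12 [0.5  0.08 0.96] pitch 40.1 | 0.8 (0, 0, 50) 18 [0.45 0.07 1.06] pitch 56.8 | [-0.52 -0.1   0.3   0.6   1.99 -1.56]
real	0m6.422s
user	0m6.564s
sys	0m0.211s
```

```bash
cat > tip.py <<'E'
from k import *
xh=np.array([.052,.9986,0]); xh/=np.linalg.norm(xh); zh=np.array([0,0,1.]); yh=np.cross(zh,xh); C=np.c_[xh,yh,zh]; O=np.array([.495,.0997,.170])
def grid(x,y,z,n=5): return np.array(np.meshgrid(np.linspace(*x,n),np.linspace(*y,n),np.linspace(*z,n))).reshape(3,-1).T
trough=grid((-24,24),(-16,16),(0,14)); strap=np.vstack([grid((-5,5),(-16,-14),(0,109),41),grid((-5,5),(14,16),(0,109),41)])
body=grid((-43,43),(-43,43),(-160,-73),9); fing=grid((-13,13),(-30,30),(-73,0),9)
def pose(kind,pit,off,phi,D,cx=0,gz=0):
    """tool pose; off: tool azimuth offset from chute y axis, phi: turn; returns p,M,boat R, boat origin (mm in chute frame)"""
    az=np.arctan2(yh[1],yh[0])+(0 if kind=='in' else np.pi)+off
    M0=tool(az,pit); Rt=M0@E('z',phi)@M0.T
    yb=np.array([np.cos(az),np.sin(az),0])*(1 if kind=='in' else -1); B0=np.c_[np.cross(yb,zh),yb,zh]
    B=C.T@Rt@B0; c=np.array([cx,0,0.])
    u=c+B@np.array([0,0,-D]); g=u+B@np.array([0,0,135+gz])
    M=Rt@M0; p=O+C@g/1000+.019*M[:,2]
    return p,M,B,u
def check(p,M,B,u):
    t=u+trough@B.T; s=u+strap@B.T
    fl=(t[:,2]+100+.7826*t[:,0]).min()*np.cos(np.radians(38))
    sl=s[(s[:,2]<3)&(s[:,2]>-7)]; slot=min(46-np.abs(sl[:,0]).max(),30-np.abs(sl[:,1]).max()) if len(sl) else 99
    def pl(b):
        w=(C.T@((p+b/1000@M.T)-O).T).T*1000
        d=np.maximum(np.abs(w-[-13.5,0,-2])-[71.5,50,2],0); return np.linalg.norm(d,axis=1).min()
    xa=B[:,0]; return dict(floor=round(fl,1),side=round(46-np.abs(t[:,1]).max(),1),top=round(-4-t[:,2].max(),1),slot=round(slot,1),body=round(pl(body),1),fing=round(pl(fing),1),tilt=round(np.degrees(np.arcsin(-xa[2])),1),roll=round(np.degrees(np.arcsin(B[2,1])),1))
if __name__=='__main__':
    for kind,pit,q0,s in [('in',70,[-.02,.8,1.1,-.03,2.4,1.54],1),('in',60,[-.02,.73,1.17,-.03,2.29,1.54],1),('out',45,[-.06,-.42,2.34,.11,.44,-1.71],-1),('out',55,[-.06,-.42,2.4,.3,.3,-1.9],-1)]:
        b=np.pi/2-np.radians(pit); t=np.radians(40)
        ph=np.arccos((np.cos(t)-np.sin(b)**2)/np.cos(b)**2); q=np.array(q0)
        for off in ([0,.5*ph*np.sin(b)*s] if 1 else []):
          off=off if kind=='in' else off
          print(kind,pit,'off',round(off,2),'phi',round(ph,2))
          for f in [0,.33,.67,1]:
            a=pose(kind,np.radians(pit),off,s*f*ph,60); q,e=ik(a[0],a[1],q); print('  ',f,round(e,4),np.round(q,2).tolist(),check(*a))
E
python3 tip.py
```

```text
in 70 off 0 phi 0.75
   0 0.0 [-0.04, 0.83, 1.11, 0.01, 2.43, 1.58] {'floor': np.float64(16.7), 'side': np.float64(30.0), 'top': np.float64(42.0), 'slot': np.float64(14.0), 'body': np.float64(55.3), 'fing': np.float64(56.3), 'tilt': np.float64(0.0), 'roll': np.float64(0.0)}
   0.33 0.0 [-0.02, 0.84, 1.1, 0.05, 2.43, 1.86] {'floor': np.float64(13.6), 'side': np.float64(27.5), 'top': np.float64(35.1), 'slot': np.float64(13.6), 'body': np.float64(46.6), 'fing': np.float64(47.8), 'tilt': np.float64(13.2), 'roll': np.float64(-0.6)}
   0.67 0.0 [0.0, 0.85, 1.08, 0.08, 2.43, 2.15] {'floor': np.float64(14.4), 'side': np.float64(23.9), 'top': np.float64(25.6), 'slot': np.float64(13.1), 'body': np.float64(38.6), 'fing': np.float64(36.2), 'tilt': np.float64(26.7), 'roll': np.float64(-2.2)}
   1 0.0 [0.02, 0.88, 1.06, 0.1, 2.43, 2.42] {'floor': np.float64(16.6), 'side': np.float64(19.8), 'top': np.float64(14.6), 'slot': np.float64(12.4), 'body': np.float64(33.7), 'fing': np.float64(23.1), 'tilt': np.float64(39.6), 'roll': np.float64(-4.9)}
in 70 off 0.13 phi 0.75
   0 0.0 [0.0, 0.83, 1.09, -0.1,
[... 6631 characters left out ...]
side': np.float64(25.9), 'top': np.float64(34.9), 'slot': np.float64(13.4), 'body': np.float64(61.8), 'fing': np.float64(45.0), 'tilt': np.float64(13.3), 'roll': np.float64(1.1)}
   0.67 0.0093 [0.29, -0.22, 2.29, -1.14, 0.5, -0.69] {'floor': np.float64(15.0), 'side': np.float64(25.6), 'top': np.float64(25.1), 'slot': np.float64(13.4), 'body': np.float64(53.6), 'fing': np.float64(33.6), 'tilt': np.float64(26.5), 'roll': np.float64(4.4)}
   1 0.0143 [0.32, -0.19, 2.28, -1.14, 0.53, -0.94] {'floor': np.float64(17.9), 'side': np.float64(23.8), 'top': np.float64(13.7), 'slot': np.float64(13.2), 'body': np.float64(48.2), 'fing': np.float64(21.0), 'tilt': np.float64(38.4), 'roll': np.float64(9.4)}
```

```bash
cat > go.py <<'E'
from sim2 import *
az,pit=np.radians(-20),np.radians(48); MT=tool(az,pit); zt=MT[:,2]; print('target M',np.round(MT,2).tolist())
q=np.array([-0.119,-0.89,2.043,0.204,1.961,-1.611])
p=fk(q)[0]; t=np.array([.5,-.25,.75]); n=15; q=run(q,(t-p)/n*1000,n); show(q,'start')
import sys
for el in [0.,.4,.8]:
  for a in [-34,-45,-60]:
    b=q;dd=50*np.array([np.cos(el)*np.cos(np.radians(a)),np.cos(el)*np.sin(np.radians(a)),np.sin(el)]); best=(99,)
    for i in range(24):
        b=run(b,dd,1); e=np.degrees(np.arccos(fk(b)[1][:,2]@zt)); 
        if e<best[0]: best=(e,i+1,b)
    print(el,a,best[0],best[1]); show(best[2])
E
python3 go.py
```

```text
target M [[-0.63, 0.34, 0.7], [0.23, 0.94, -0.25], [-0.74, 0.0, -0.67]]
start [-0.77, 0.39, 0.3, 0.29, 2.53, -2.12] [0.498, -0.249, 0.747] Z [0.04, 0.18, -0.98] Xz,Yz [-0.05, 0.18]
0.0 -34 2.4543864242940345 22
 [-0.72, 0.99, 0.3, 0.36, 1.05, -2.24] [0.974, -0.571, 0.405] Z [0.73, -0.23, -0.65] Xz,Yz [-0.75, -0.16]
0.0 -45 2.4840668353364412 22
 [-0.87, 0.99, 0.3, 0.38, 1.1, -2.38] [0.878, -0.693, 0.405] Z [0.68, -0.29, -0.67] Xz,Yz [-0.71, -0.22]
0.0 -60 8.565994577414891 22
 [-1.07, 0.97, 0.3, 0.39, 1.2, -2.56] [0.716, -0.829, 0.409] Z [0.6, -0.36, -0.71] Xz,Yz [-0.64, -0.3]
0.4 -34 4.717560283723234 19
 [-0.76, 0.66, 0.3, 0.39, 1.41, -2.15] [0.851, -0.484, 0.673] Z [0.73, -0.18, -0.66] Xz,Yz [-0.75, -0.11]
0.4 -45 1.1341125600517836 19
 [-0.9, 0.66, 0.3, 0.42, 1.45, -2.27] [0.772, -0.582, 0.672] Z [0.7, -0.24, -0.68] Xz,Yz [-0.72, -0.17]
0.4 -60 4.789183099291202 20
 [-1.1, 0.65, 0.3, 0.46, 1.48, -2.44] [0.646, -0.708, 0.673] Z [0.66, -0.33, -0.68] Xz,Yz [-0.69, -0.26]
0.8 -34 7.414927097446917 18
 [-0.84, 0.38, 0.3, 0.49, 1.71, -2.06] [0.694, -0.374, 0.857] Z [0.74, -0.13, -0.66] Xz,Yz [-0.75, -0.07]
0.8 -45 4.521792383609068 18
 [-0.97, 0.38, 0.3, 0.52, 1.75, -2.16] [0.637, -0.443, 0.855] Z [0.72, -0.18, -0.67] Xz,Yz [-0.73, -0.11]
0.8 -60 0.23354024063061224 19
 [-1.16, 0.37, 0.3, 0.59, 1.78, -2.3] [0.546, -0.532, 0.862] Z [0.7, -0.26, -0.67] Xz,Yz [-0.72, -0.18]
```

arm_command --plan '[-22,-23,-26,0,-22,-23,-26,0,-22,-23,-26,0,-22,-23,-26,0,-22,-23,-26,0,-22,-23,-26,0,-22,-23,-26,0,-22,-23,-26,0,-22,-23,-26,0,-22,-23,-26,0,-22,-23,-26,0,-22,-23,-26,0,-22,-23,-26,0,-22,-23,-26,0,-22,-23,-26,0]'

```text
time_s: 6.25
eef_pos: [0.5016, -0.2496, 0.7417]
eef_rot: [0.026, -0.003, 0.995, 0.092]
wrist_force: [-0.1, 0.5, 1.8]
opening: 1.001
```

```bash
cat > nxt.py <<'E'
from sim2 import *
import sys
d=np.array(eval(sys.argv[1])); n=int(sys.argv[2]); zt=tool(np.radians(-20),np.radians(48))[:,2]
o,M=st(); q=np.clip(o['q'],lo,hi); out=[]
print('err',np.degrees(np.arccos(M[:,2]@zt)))
for i in range(n):
    r=np.round(fk(q)[1].T@d); out+=r.astype(int).tolist()+[0]; q=step(q,np.r_[r,0],.45)
print(out); show(q); print('err',np.degrees(np.arccos(fk(q)[1][:,2]@zt)))
E
python3 nxt.py "[32.6,-32.6,19.5]" 10
```

```text
t 6.25 q [-0.772, 0.379, 0.332, 0.285, 2.504, -2.126] p [0.502, -0.25, 0.742] X [-0.999, -0.001, -0.053] Y [-0.011, 0.983, 0.183] Z [0.052, 0.183, -0.982] open 1.001
err 49.71434546320087
[-34, -29, -23, 0, -34, -29, -22, 0, -35, -29, -20, 0, -36, -30, -19, 0, -36, -30, -17, 0, -37, -30, -15, 0, -38, -31, -13, 0, -38, -31, -11, 0, -38, -31, -9, 0, -39, -31, -6, 0]
 [-0.88, 0.54, 0.3, 0.36, 2.0, -2.21] [0.646, -0.436, 0.682] Z [0.42, -0.0, -0.91] Xz,Yz [-0.42, 0.01]
err 25.884023111392164
```

arm_command --plan '[-34,-29,-23,0,-34,-29,-22,0,-35,-29,-20,0,-36,-30,-19,0,-36,-30,-17,0,-37,-30,-15,0,-38,-31,-13,0,-38,-31,-11,0,-38,-31,-9,0,-38,-31,-6,0]'

```text
time_s: 7.25
eef_pos: [0.6355, -0.4189, 0.6264]
eef_rot: [0.132, 0.008, 0.99, 0.042]
wrist_force: [-0.1, 1.0, 1.0]
opening: 1.003
```

```bash
python3 nxt.py "[32.6,-32.6,19.5]" 9
```

```text
t 7.25 q [-0.845, 0.593, 0.299, 0.296, 2.113, -2.228] p [0.636, -0.419, 0.626] X [-0.965, 0.028, -0.26] Y [0.005, 0.996, 0.086] Z [0.262, 0.082, -0.962] open 1.003
err 36.33167725625902
[-37, -31, -13, 0, -38, -31, -11, 0, -38, -31, -8, 0, -39, -31, -6, 0, -39, -31, -3, 0, -39, -31, -1, 0, -39, -31, 1, 0, -39, -31, 4, 0, -39, -31, 7, 0]
 [-0.89, 0.68, 0.3, 0.37, 1.6, -2.27] [0.754, -0.558, 0.617] Z [0.59, -0.16, -0.79] Xz,Yz [-0.6, -0.12]
err 10.803715424311795
```

arm_command --plan '[-37,-31,-13,0,-37,-31,-12,0,-38,-31,-11,0,-38,-31,-9,0,-38,-31,-8,0,-39,-31,-7,0,-39,-31,-6,0,-39,-31,-4,0,-39,-31,-3,0,-39,-31,-2,0,-39,-31,-1,0,-39,-31,1,0,-39,-31,2,0,-39,-31,4,0,-39,-31,5,0,-39,-31,6,0]'

```text
time_s: 8.85
eef_pos: [0.7697, -0.6012, 0.5929]
eef_rot: [0.336, 0.036, 0.937, -0.093]
wrist_force: [-0.3, -0.1, -1.0]
opening: 1.001
```

```bash
python3 nxt.py "[32.6,-32.6,19.5]" 8
```

```text
t 8.85 q [-0.906, 0.727, 0.3, 0.377, 1.5, -2.307] p [0.77, -0.601, 0.593] X [-0.772, 0.004, -0.636] Y [0.13, 0.98, -0.151] Z [0.623, -0.199, -0.757] open 1.001
err 7.349918008475339
[-38, -31, 12, 0, -37, -30, 15, 0, -36, -30, 17, 0, -36, -29, 19, 0, -35, -29, 22, 0, -34, -28, 24, 0, -33, -27, 26, 0, -32, -26, 28, 0]
 [-0.9, 0.83, 0.3, 0.44, 1.01, -2.36] [0.858, -0.699, 0.609] Z [0.79, -0.41, -0.46] Xz,Yz [-0.84, -0.29]
err 15.82941311048499
```

arm_command --plan '[-38,-31,11,0,-38,-30,13,0,-37,-30,14,0,-37,-30,15,0]'

```text
time_s: 9.25
eef_pos: [0.802, -0.6392, 0.5914]
eef_rot: [0.384, 0.043, 0.913, -0.13]
wrist_force: [0.1, -0.2, 0.1]
opening: 0.994
```

```bash
cat > plan2.py <<'E'
from tip import *
o,M=st(); z=M[:,2]; print('pitch',np.degrees(np.arccos(-z[2])),'az',np.degrees(np.arctan2(z[1],z[0])))
az=np.arctan2(z[1],z[0]); pit=np.arccos(-z[2]); MT=tool(az,pit); tn=R.from_matrix(M.T@MT).as_rotvec(); print('turn to level jaws',np.round(tn,3))
off=az-np.arctan2(yh[1],yh[0])-np.pi; off=(off+np.pi)%(2*np.pi)-np.pi; print('off',off)
q=np.array(o['q']); q[0]=q[0]
for n,t in [('above boat',np.array([.4735,-.205,.25])),('boat',np.array([.4735,-.205,.139]))]:
    q,e=ik(t+.019*z,MT,q); print(n,round(e,4),np.round(q,2))
for f in np.linspace(0,-1.15,6):
    a=pose('out',pit,off,f,60,0,4); q,e=ik(a[0],a[1],q); print(round(f,2),round(e,4),np.round(q,2).tolist(),np.round(a[0],3),{k:float(v) for k,v in check(*a).items()})
E
python3 plan2.py
```

```text
t 9.25 q [-0.907, 0.763, 0.3, 0.397, 1.338, -2.324] p [0.802, -0.639, 0.591] X [-0.702, -0.021, -0.712] Y [0.179, 0.962, -0.204] Z [0.69, -0.271, -0.671] open 0.994
pitch 47.81729982895344 az -21.433816754157434
turn to level jaws [-0.     0.     0.279]
off -0.3220647618759571
above boat 0.0 [-0.85 -0.43  2.36  0.7   0.55 -2.53]
boat 0.0085 [-0.83 -0.15  2.42  1.25  0.34 -3.12]
0.0 0.0 [0.21, -0.27, 2.26, -0.84, 0.58, -0.41] [0.508 0.095 0.236] {'floor': 14.4, 'side': 23.2, 'top': 42.0, 'slot': 13.2, 'body': 83.5, 'fing': 56.6, 'tilt': -0.0, 'roll': -0.0}
-0.23 0.0 [0.24, -0.24, 2.23, -0.87, 0.6, -0.58] [0.512 0.107 0.235] {'floor': 13.1, 'side': 23.9, 'top': 37.1, 'slot': 13.2, 'body': 76.7, 'fing': 50.7, 'tilt': 9.7, 'roll': 0.8}
-0.46 0.0 [0.28, -0.21, 2.22, -0.9, 0.61, -0.75] [0.514 0.12  0.232] {'floor': 13.5, 'side': 26.7, 'top': 30.7, 'slot': 13.6, 'body': 70.4, 'fing': 43.2, 'tilt': 19.2, 'roll': 3.0}
-0.69 0.0 [0.31, -0.18, 2.21, -0.93, 0.63, -0.93] [0.513 0.133 0.226] {'floor': 15.4, 'side': 23.9, 'top': 23.1, 'slot': 13.2, 'body': 65.1, 'fing': 34.7, 'tilt': 28.1, 'roll': 6.5}
-0.92 0.0 [0.35, -0.15, 2.2, -0.97, 0.64, -1.1] [0.511 0.144 0.219] {'floor': 18.6, 'side': 23.2, 'top': 14.8, 'slot': 13.2, 'body': 61.4, 'fing': 25.6, 'tilt': 36.1, 'roll': 11.3}
-1.15 0.0 [0.38, -0.13, 2.2, -1.0, 0.64, -1.27] [0.506 0.153 0.211] {'floor': 15.2, 'side': 17.0, 'top': 6.1, 'slot': 13.0, 'body': 59.8, 'fing': 16.6, 'tilt': 42.6, 'roll': 17.1}
```

```bash
cat > path.py <<'E'
from tip import *
def rows_to(q,p1,M1,n,nt=None,wz=0.45):
    """n rows from q to pose p1, turn about tool z to M1 spread over n rows (world straight line)"""
    p0,M0=fk(q); tn=R.from_matrix(M0.T@M1).as_rotvec()
    out=[];mx=0
    ang=getattr(rows_to,'ang',None); th=tn[2] if ang is None else ang
    for i in range(n):
        p,M=fk(q); d=M.T@((p1-p)/(n-i))*1000; r=[int(x) for x in np.round(d)]+[float(round(th/n,3))]
        q2=step(q,r,.45); mx=np.maximum(mx,np.abs(q2-q)/.1/(.7*np.array([2.57,2.57,3.01,3.14,3.14,3.14]))); q=q2; out+=r
    return q,out,mx
E
python3 - <<'E'
from path import *
import path
o,M=st(); q=np.array(o['q']); z=M[:,2]; az=np.arctan2(z[1],z[0]); pit=np.arccos(-z[2]); MT=tool(az,pit)@E('z',np.pi)
B=np.array([.4735,-.205,0])
path.rows_to.ang=.279+np.pi
q,r,m=path.rows_to(q,B+[0,0,.26]+.019*z,MT,23); print(r,np.round(m,2)); p,MM=fk(q); print(np.round(q,2),np.round(p,3),np.round(MM,2).tolist())
path.rows_to.ang=0.
q,r,m=path.rows_to(q,B+[0,0,.139]+.019*z,MT,10); print('down',np.round(m,2),np.round(q,2),np.round(fk(q)[0]-B-.019*z,3),np.round(fk(q)[1][:,2]-z,3))
q,r,m=path.rows_to(q,B+[0,0,.36]+.019*z,MT,12); print('up',np.round(m,2),np.round(q,2))
off=az-np.arctan2(yh[1],yh[0])-np.pi
a=pose('out',pit,off,0,-30,0,4)
q,r,m=path.rows_to(q,a[0],MT,14); print('over',np.round(m,2),np.round(q,2),np.round(fk(q)[0]-a[0],3),np.round(fk(q)[1][:,2]-z,3))
a=pose('out',pit,off,0,60,0,4)
q,r,m=path.rows_to(q,a[0],MT,10); print('in',np.round(m,2),np.round(q,2),np.round(fk(q)[0]-a[0],3))
E
```

```text
t 9.25 q [-0.907, 0.763, 0.3, 0.397, 1.338, -2.324] p [0.802, -0.639, 0.591] X [-0.702, -0.021, -0.712] Y [0.179, 0.962, -0.204] Z [0.69, -0.271, -0.671] open 0.994
[20, 19, -4, 0.149, 22, 15, -4, 0.149, 24, 12, -5, 0.149, 26, 8, -4, 0.149, 27, 4, -5, 0.149, 27, 0, -4, 0.149, 27, -4, -5, 0.149, 26, -8, -4, 0.149, 25, -12, -5, 0.149, 23, -15, -4, 0.149, 20, -18, -5, 0.149, 17, -21, -4, 0.149, 14, -23, -5, 0.149, 10, -25, -4, 0.149, 6, -27, -5, 0.149, 2, -27, -4, 0.149, -2, -27, -5, 0.149, -6, -27, -4, 0.149, -9, -26, -5, 0.149, -13, -24, -4, 0.149, -17, -22, -5, 0.149, -19, -19, -4, 0.149, -22, -15, -5, 0.149] [0.05 0.63 0.99 0.07 0.4  0.65]
[-0.85 -0.45  2.35  0.67  0.57  0.66] [ 0.487 -0.21   0.248] [[0.62, -0.37, 0.69], [-0.25, -0.93, -0.27], [0.74, -0.0, -0.67]]
down [0.01 0.25 0.06 0.56 0.13 0.6 ] [-0.85 -0.13  2.43  1.4   0.35 -0.15] [ 0.    -0.001  0.139] [-0.  0. -0.]
up [0.02 0.33 0.14 0.78 0.2  0.84] [-0.85 -0.58  2.21  0.5   0.79  0.88]
over [0.47 0.23 0.1  0.46 0.1  0.62] [ 0.21 -0.4   2.15 -0.64  0.75  2.49] [-0. -0. -0.] [0. 0. 0.]
in [0.   0.09 0.06 0.13 0.08 0.16] [ 0.21 -0.27  2.26 -0.84  0.58  2.74] [-0.  0. -0.]
```

arm_command --plan '[20,19,-4,0.149,22,15,-4,0.149,24,12,-5,0.149,26,8,-4,0.149,27,4,-5,0.149,27,0,-4,0.149,27,-4,-5,0.149,26,-8,-4,0.149,25,-12,-5,0.149,23,-15,-4,0.149,20,-18,-5,0.149,17,-21,-4,0.149,14,-23,-5,0.149,10,-25,-4,0.149,6,-27,-5,0.149,2,-27,-4,0.149,-2,-27,-5,0.149,-6,-27,-4,0.149,-9,-26,-5,0.149]' --grip 0.7

```text
time_s: 11.15
eef_pos: [0.5396, -0.2838, 0.3071]
eef_rot: [0.187, 0.909, 0.096, 0.359]
wrist_force: [0.5, -0.6, -1.1]
opening: 0.702
```

```bash
cat > cur.py <<'E'
from path import *
import path
def info():
    o,M=st(); z=M[:,2]; az=np.arctan2(z[1],z[0]); pit=np.arccos(-z[2]); MT=tool(az,pit)@E('z',np.pi)
    tn=R.from_matrix(M.T@MT).as_rotvec(); print('pitch %.1f az %.1f leveltilt'%tuple(np.degrees([pit,az])),np.round(tn,3)); return o,M,np.array(o['q']),z,az,pit,MT,tn[2]
E
python3 - <<'E'
from cur import *
o,M,q,z,az,pit,MT,t=info(); path.rows_to.ang=t
q,r,m=path.rows_to(q,np.array([.4735,-.205,.26])+.019*z,MT,4); print(r,np.round(m,2))
E
```

```text
t 11.15 q [-0.872, -0.275, 2.103, 0.632, 0.642, 0.107] p [0.54, -0.284, 0.307] X [0.723, 0.309, 0.618] Y [0.04, -0.912, 0.409] Z [0.69, -0.271, -0.672] open 0.702
pitch 47.8 az -21.4 leveltilt [-0.    -0.     0.584]
[-13, -23, -4, 0.146, -17, -21, -4, 0.146, -19, -19, -4, 0.146, -22, -16, -4, 0.146] [0.05 0.25 0.3  0.06 0.09 0.64]
```

arm_command --plan '[-13,-23,-4,0.146,-17,-21,-4,0.146,-19,-19,-4,0.146,-22,-16,-4,0.146,0,0,0,0]'

```text
time_s: 11.65
eef_pos: [0.4852, -0.2084, 0.244]
eef_rot: [0.074, 0.9, -0.168, 0.396]
wrist_force: [0.1, 0.5, 0.1]
opening: 0.704
```

```bash
python3 - <<'E'
from cur import *
info()
o,c=shot('wrist'); a=c['color'][:,:,::-1]
o,t=shot('top'); b=cv2.resize(t['color'][180:260,300:400,::-1],(560,448),interpolation=cv2.INTER_CUBIC)
o,s=shot('side'); s=s['color'][:,:,::-1]
cv2.imwrite('pics/w2.png',a); cv2.imwrite('pics/s2.png',s)
cv2.imwrite('pics/c2.png',cv2.resize(np.hstack([a,s]),(800,300)))
E
```

```text
t 11.65 q [-0.848, -0.448, 2.352, 0.675, 0.573, 0.642] p [0.485, -0.208, 0.244] X [0.629, -0.244, 0.738] Y [-0.362, -0.932, 0.001] Z [0.688, -0.267, -0.675] open 0.704
pitch 47.6 az -21.2 leveltilt [ 0.    -0.     0.001]
```

View pics/w2.png

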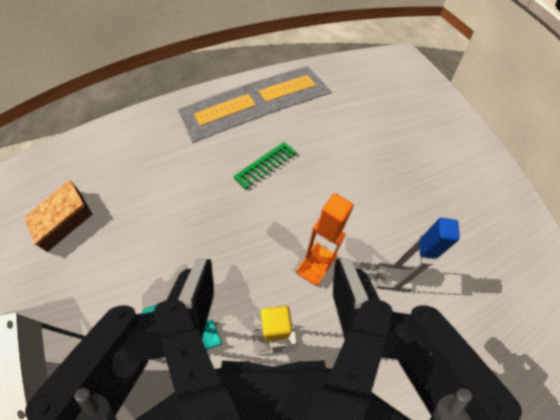

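Yellow's top face is at (275,313), between the fingers. Turquoise is left at (205,330) and orange lies ahead. Checking the position through the wrist camera:

```bash
cat >> h.py <<'E'
TC=np.array([[1.77919232e-04,9.46935512e-01,3.21423559e-01,8.17104439e-02],[9.99999983e-01,-1.53106900e-04,-1.02471855e-04,9.87098716e-04],[-4.78220738e-05,3.21423572e-01,-9.46935523e-01,-1.43311472e-01]])
def wz(u,v,z,p,M):
    a=np.array([u-272.86,v-205.445]); r=np.hypot(*a); t=r/325.19; d=np.array([a[0]/r*np.sin(t),-a[1]/r*np.sin(t),-np.cos(t)])
    d=M@TC[:,:3]@d; e=p+M@TC[:,3]; return e+d*(z-e[2])/d[2]
E
python3 - <<'E'
from cur import *
o,M,q,z,az,pit,MT,t=info(); p=o['eef_pos']
im=cv2.imread('pics/w2.png'); h=cv2.cvtColor(im,cv2.COLOR_BGR2HSV); m=cv2.inRange(h,(22,150,120),(35,255,255)); m[:280]=0
ys,xs=np.nonzero(m); print('yellow',xs.min(),xs.max(),ys.min(),ys.max())
for u,v in [(261,308),(288,306),(291,327),(263,330),(275.5,318)]: print(np.round(wz(u,v,.161,p,M),4), im[int(v),int(u)])
path.rows_to.ang=0.
E
```

```text
t 11.8 q [-0.849, -0.446, 2.343, 0.675, 0.572, 0.637] p [0.488, -0.212, 0.249] X [0.627, -0.236, 0.742] Y [-0.36, -0.933, 0.008] Z [0.691, -0.272, -0.67] open 0.698
pitch 47.9 az -21.5 leveltilt [0.   0.   0.01]
yellow 261 291 306 339
[ 0.487  -0.2043  0.161 ] [158 187 204]
[ 0.4811 -0.2239  0.161 ] [118 149 168]
[ 0.4651 -0.2199  0.161 ] [ 67 129 154]
[ 0.4705 -0.1998  0.161 ] [ 66 195 226]
[ 0.4758 -0.2117  0.161 ] [ 40 211 241]
```

```bash
python3 - <<'E'
from cur import *
o,M,q,z,az,pit,MT,t=info(); path.rows_to.ang=0.
q,r,m=path.rows_to(q,np.array([.4745,-.207,.139])+.019*z,MT,8); print(r,np.round(m,2))
E
```

```text
t 11.8 q [-0.849, -0.446, 2.343, 0.675, 0.572, 0.637] p [0.488, -0.212, 0.249] X [0.627, -0.236, 0.742] Y [-0.36, -0.933, 0.008] Z [0.691, -0.272, -0.67] open 0.698
pitch 47.9 az -21.5 leveltilt [0.   0.   0.01]
[-11, 0, 10, 0.0, -11, 0, 10, 0.0, -12, 0, 10, 0.0, -11, 0, 10, 0.0, -12, 0, 11, 0.0, -11, 0, 10, 0.0, -12, -1, 11, 0.0, -11, 0, 10, 0.0] [0.02 0.29 0.07 0.64 0.15 0.69]
```

arm_command --plan '[-11,0,10,0,-11,0,10,0,-12,0,10,0,-11,0,10,0,-12,0,11,0,-11,0,10,0,-12,-1,11,0,-11,0,10,0,0,0,0,0,0,0,0,0]'

```text
time_s: 12.8
eef_pos: [0.4877, -0.2121, 0.1259]
eef_rot: [0.077, 0.899, -0.167, 0.398]
wrist_force: [-0.1, -0.6, -0.0]
opening: 0.698
```

```bash
python3 - <<'E'
from cur import *
o,M,q,z,az,pit,MT,t=info(); print('grasp pt',o['eef_pos']-.019*z)
o,c=shot('wrist'); a=c['color'][150:,60:500,::-1]
o,s=shot('side'); s=cv2.resize(s['color'][160:340,230:410,::-1],(360,360),interpolation=cv2.INTER_CUBIC)
a=cv2.copyMakeBorder(a,0,90,0,0,cv2.BORDER_CONSTANT); cv2.imwrite('pics/c3.png',np.hstack([a,s]))
E
```

```text
t 12.8 q [-0.848, -0.122, 2.427, 1.408, 0.35, -0.166] p [0.488, -0.212, 0.126] X [0.627, -0.239, 0.741] Y [-0.361, -0.932, 0.006] Z [0.69, -0.271, -0.671] open 0.698
pitch 47.8 az -21.5 leveltilt [0.    0.    0.008]
grasp pt [ 0.47455796 -0.20695839  0.13867947]
```

View pics/c3.png

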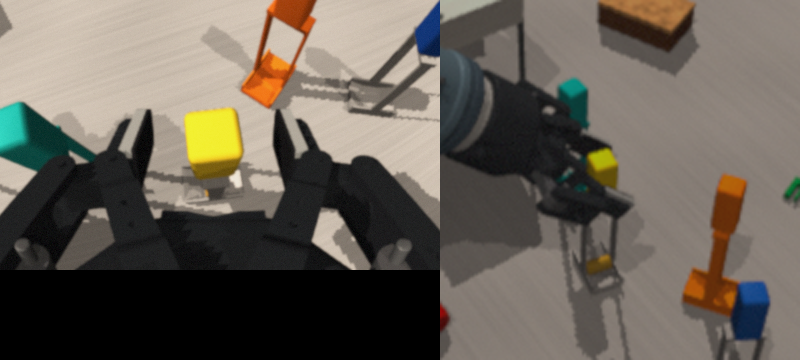

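The post is centred between the open pads, clear of turquoise and orange. Closing.

arm_command --plan '[0,0,0,0,0,0,0,0,0,0,0,0,0,0,0,0,0,0,0,0,0,0,0,0,0,0,0,0,0,0,0,0]' --grip 0

```text
time_s: 13.7
eef_pos: [0.4879, -0.2115, 0.1265]
eef_rot: [0.077, 0.898, -0.167, 0.399]
wrist_force: [1.2, 1.5, 6.2]
opening: 0.261
```

```bash
python3 - <<'E'
from cur import *
o,M,q,z,az,pit,MT,t=info(); print('grasp pt',o['eef_pos']-.019*z,o['wrist_force'])
path.rows_to.ang=0.
q,r,m=path.rows_to(q,o['eef_pos']+[0,0,.06],MT,8); print(r,np.round(m,2))
E
```

```text
t 13.7 q [-0.848, -0.124, 2.429, 1.412, 0.35, -0.168] p [0.488, -0.212, 0.127] X [0.626, -0.238, 0.743] Y [-0.361, -0.933, 0.005] Z [0.691, -0.271, -0.67] open 0.261
pitch 48.0 az -21.4 leveltilt [-0.     0.     0.007]
grasp pt [ 0.4747298  -0.20638878  0.13923381] [1.18516856 1.4712735  6.23252041]
[6, 0, -5, 0.0, 5, 0, -5, 0.0, 6, 0, -5, 0.0, 5, 0, -5, 0.0, 6, 0, -5, 0.0, 5, 0, -5, 0.0, 6, 0, -5, 0.0, 5, 0, -5, 0.0] [0.   0.14 0.03 0.34 0.07 0.37]
```

arm_command --plan '[6,0,-5,0,5,0,-5,0,6,0,-5,0,5,0,-5,0,6,0,-5,0,5,0,-5,0,6,0,-5,0,5,0,-5,0,0,0,0,0]'

```text
time_s: 14.6
eef_pos: [0.4871, -0.2109, 0.1852]
eef_rot: [0.077, 0.899, -0.167, 0.398]
wrist_force: [0.7, -0.3, -1.7]
opening: 0.253
```

```bash
python3 - <<'E'
from cur import *
o,M,q,z,az,pit,MT,t=info(); print(o['wrist_force'])
o,s=shot('side'); b=cv2.resize(s['color'][140:320,220:400,::-1],(400,400),interpolation=cv2.INTER_CUBIC)
o,s=shot('top'); c=cv2.resize(s['color'][160:280,280:400,::-1],(400,400),interpolation=cv2.INTER_CUBIC)
cv2.imwrite('pics/c4.png',np.hstack([b,c]))
path.rows_to.ang=0.
q,r,m=path.rows_to(q,np.array([.4747,-.206,.38])+.019*z,MT,16); print(r,np.round(m,2))
off=az-np.arctan2(yh[1],yh[0])-np.pi
a=pose('out',pit,off,0,-35,0,4); print('off',off%(2*np.pi)-2*np.pi,a[0])
q,r,m=path.rows_to(q,a[0],MT,16); print(r,np.round(m,2))
E
```

```text
t 14.6 q [-0.847, -0.307, 2.403, 0.934, 0.433, 0.345] p [0.487, -0.211, 0.185] X [0.627, -0.238, 0.742] Y [-0.361, -0.933, 0.006] Z [0.69, -0.272, -0.671] open 0.253
pitch 47.9 az -21.5 leveltilt [-0.     0.     0.009]
[ 0.73206269 -0.27996018 -1.69861248]
[8, 0, -8, 0.0, 8, 0, -8, 0.0, 9, 0, -8, 0.0, 8, 0, -7, 0.0, 9, 0, -8, 0.0, 8, 0, -7, 0.0, 9, 0, -8, 0.0, 8, 0, -7, 0.0, 9, 0, -8, 0.0, 8, 0, -7, 0.0, 9, 0, -8, 0.0, 8, 0, -7, 0.0, 9, 0, -8, 0.0, 8, 0, -7, 0.0, 9, 1, -8, 0.0, 8, 0, -7, 0.0] [0.02 0.17 0.09 0.29 0.12 0.31]
off -0.32300134189653207 [0.50811039 0.09453899 0.33125317]
[-5, -18, -3, 0.0, -5, -18, -3, 0.0, -5, -18, -3, 0.0, -5, -18, -3, 0.0, -6, -18, -3, 0.0, -5, -18, -3, 0.0, -6, -18, -3, 0.0, -5, -19, -3, 0.0, -6, -18, -3, 0.0, -5, -19, -3, 0.0, -6, -18, -3, 0.0, -5, -19, -2, 0.0, -6, -18, -3, 0.0, -5, -19, -2, 0.0, -6, -18, -3, 0.0, -5, -19, -2, 0.0] [0.42 0.22 0.1  0.4  0.08 0.54]
```

View pics/c4.png

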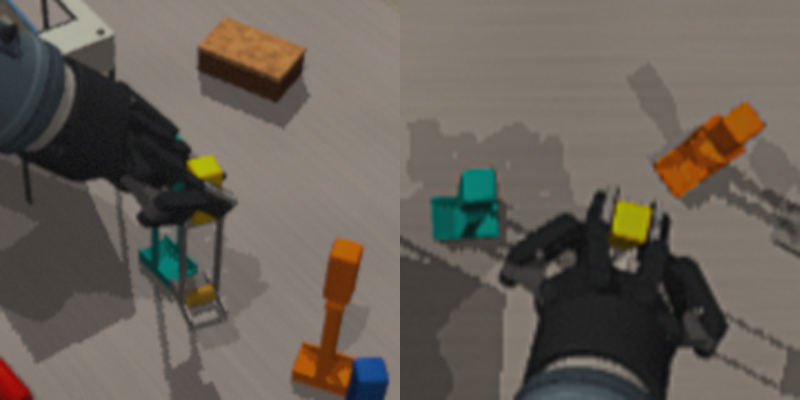

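arm_command --plan '[4,0,-4,0,8,0,-8,0,9,0,-8,0,8,0,-7,0,9,0,-8,0,8,0,-7,0,9,0,-8,0,8,0,-7,0,9,0,-8,0,8,0,-7,0,9,0,-8,0,8,0,-7,0,9,0,-8,0,8,0,-7,0,9,1,-8,0,8,0,-7,0,4,0,-4,0]'

```text
time_s: 16.4
eef_pos: [0.4882, -0.2116, 0.368]
eef_rot: [0.077, 0.898, -0.167, 0.399]
wrist_force: [0.6, -0.4, -2.0]
opening: 0.255
```

arm_command --plan '[-1,-4,-1,0,-2,-8,-1,0,-3,-12,-2,0,-5,-16,-2,0,-5,-18,-3,0,-6,-18,-3,0,-5,-18,-3,0,-5,-18,-3,0,-5,-18,-3,0,-6,-18,-3,0,-5,-18,-3,0,-5,-18,-3,0,-6,-18,-3,0,-5,-18,-3,0,-5,-18,-2,0,-6,-18,-2,0,-4,-15,-2,0,-3,-11,-2,0,-2,-8,-1,0,-1,-4,0,0]'

```text
time_s: 18.4
eef_pos: [0.5092, 0.0969, 0.3307]
eef_rot: [0.076, 0.899, -0.166, 0.398]
wrist_force: [0.6, 0.5, -1.3]
opening: 0.26
```

```bash
python3 - <<'E'
from cur import *
o,M,q,z,az,pit,MT,t=info(); print(o['wrist_force'])
o,s=shot('side'); b=cv2.resize(s['color'][30:250,110:330,::-1],(400,400),interpolation=cv2.INTER_CUBIC)
o,s=shot('top'); c=cv2.resize(s['color'][170:270,150:250,::-1],(400,400),interpolation=cv2.INTER_CUBIC)
cv2.imwrite('pics/c5.png',np.hstack([b,c]))
E
```

```text
t 18.4 q [0.212, -0.401, 2.143, -0.633, 0.763, 2.469] p [0.509, 0.097, 0.331] X [0.629, -0.238, 0.74] Y [-0.359, -0.933, 0.005] Z [0.69, -0.269, -0.672] open 0.26
pitch 47.8 az -21.3 leveltilt [0.    0.    0.007]
[ 0.61155797  0.53512398 -1.32386807]
```

View pics/c5.png

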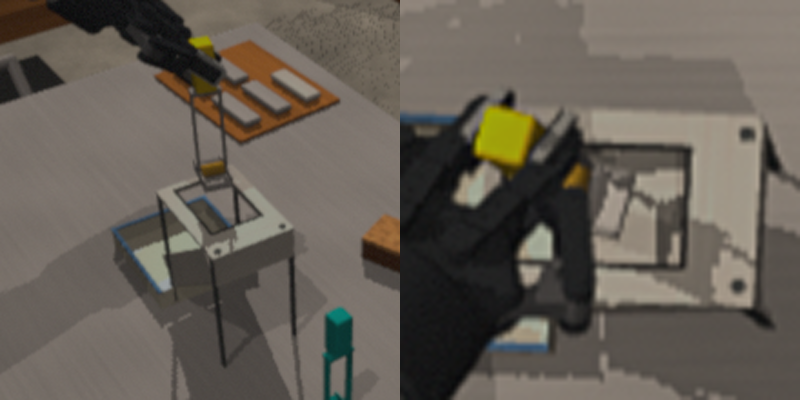

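```bash
python3 - <<'E'
from cur import *
np.set_printoptions(precision=4,suppress=True)
S=[atz('side',*p,.17) for p in [(206.2,135),(232.9,125.8),(254.8,148.75),(228.3,158.3)]]; print(np.array(S)[:,:2].tolist(),np.mean(S,0))
o,M,q,z,az,pit,MT,t=info(); print('grasp',o['eef_pos']-.019*z)
print('post top (top cam)',atz('top',176.3,204.3,.3655))
# bushing in side crop centre (212,168)
print('bush side',atz('side',110+212/1.818,30+168/1.818,.2165))
off=az-np.arctan2(yh[1],yh[0])-np.pi
for D in (-35,60):
    a=pose('out',pit,off,0,D,0,4); print(D,a[0])
q=np.array(o['q']);path.rows_to.ang=0.
q,r,m=path.rows_to(q,a[0],MT,13); print(r,np.round(m,2))
E
```

```text
[[0.46360154242416673, 0.14818431119652886], [0.5261359405197363, 0.1440670775229661], [0.5211207569511661, 0.04978412210938432], [0.46170278051804714, 0.054377431651725594]] [0.4931 0.0991 0.17  ]
t 18.5 q [0.211, -0.402, 2.143, -0.632, 0.763, 2.468] p [0.509, 0.096, 0.331] X [0.629, -0.238, 0.741] Y [-0.36, -0.933, 0.006] Z [0.69, -0.27, -0.672] open 0.261
pitch 47.8 az -21.4 leveltilt [-0.     0.     0.008]
grasp [0.4963 0.1014 0.3437]
post top (top cam) [0.4942 0.1012 0.3655]
bush side [0.4906 0.1022 0.2165]
-35 [0.5081 0.0946 0.3312]
60 [0.5081 0.0946 0.2362]
[-5, 0, 5, 0.0, -5, 0, 5, 0.0, -6, 0, 5, 0.0, -5, 0, 5, 0.0, -6, 0, 5, 0.0, -5, 0, 5, 0.0, -6, 0, 5, 0.0, -5, 0, 5, 0.0, -6, 0, 5, 0.0, -5, 0, 5, 0.0, -6, 1, 4, 0.0, -5, 0, 5, 0.0, -6, 1, 4, 0.0] [0.01 0.07 0.05 0.09 0.07 0.11]
```

Top and side views agree: slot centre (.494,.0995), boat axis within 2 mm of it. Lowering 95 mm.

arm_command --plan '[-5,0,5,0,-5,0,5,0,-6,0,5,0,-5,0,5,0,-6,0,5,0,-5,0,5,0,-6,0,5,0,-5,0,5,0,-6,0,5,0,-5,0,5,0,-6,1,4,0,-5,0,5,0,-6,1,4,0,0,0,0,0]'

```text
time_s: 19.9
eef_pos: [0.5072, 0.0932, 0.2353]
eef_rot: [0.077, 0.899, -0.167, 0.397]
wrist_force: [-0.1, 0.2, -1.7]
opening: 0.255
```

```bash
cat > tipplan.py <<'E'
from cur import *
o,M,q,z,az,pit,MT,t=info(); print(o['wrist_force'])
off=az-np.arctan2(yh[1],yh[0])-np.pi
q=np.array(o['q']); out=[]; N=13; dl=-.09; mx=0
a0=pose('out',pit,off,0,60,0,4); bias=o['eef_pos']-a0[0]; print('bias mm',bias*1000)
for i in range(1,N+1):
    a=pose('out',pit,off,i*dl,60,0,4)
    p,MM=fk(q); r=[int(x) for x in np.round(MM.T@(a[0]-p)*1000)]+[dl]; q2=step(q,r,.45); mx=np.maximum(mx,np.abs(q2-q)); q=q2; out+=r
    if i>8: print(i,{k:float(v) for k,v in check(*a).items()},np.round((fk(q)[0]-a[0])*1000,1))
print(out,mx)
o,s=shot('side'); cv2.imwrite('pics/c6.png',cv2.resize(s['color'][60:220,130:290,::-1],(600,600),interpolation=cv2.INTER_CUBIC))
E
python3 tipplan.py
```

```text
t 19.9 q [0.204, -0.273, 2.259, -0.836, 0.578, 2.724] p [0.507, 0.093, 0.235] X [0.629, -0.238, 0.74] Y [-0.361, -0.932, 0.007] Z [0.688, -0.272, -0.673] open 0.255
pitch 47.7 az -21.5 leveltilt [-0.     0.     0.009]
[-0.06840064  0.18501617 -1.72075793]
bias mm [-0.87398544 -1.37045827 -0.90427335]
9 {'floor': 17.0, 'side': 23.2, 'top': 18.8, 'slot': 13.1, 'body': 63.1, 'fing': 30.1, 'tilt': 32.4, 'roll': 8.9} [ 0.2 -0.  -0.3]
10 {'floor': 18.5, 'side': 23.2, 'top': 15.5, 'slot': 13.2, 'body': 61.8, 'fing': 26.5, 'tilt': 35.4, 'roll': 10.9} [ 0.4 -0.1 -0.1]
11 {'floor': 17.4, 'side': 21.5, 'top': 12.2, 'slot': 13.1, 'body': 60.8, 'fing': 22.9, 'tilt': 38.2, 'roll': 13.0} [ 0.6 -0.2  0.2]
12 {'floor': 16.1, 'side': 19.0, 'top': 8.8, 'slot': 13.0, 'body': 60.2, 'fing': 19.4, 'tilt': 40.7, 'roll': 15.3} [ 0.4  0.4 -0.2]
13 {'floor': 15.0, 'side': 16.5, 'top': 5.4, 'slot': 13.0, 'body': 59.9, 'fing': 15.9, 'tilt': 42.9, 'roll': 17.7} [ 0.  -0.3 -0.3]
[1, -7, 0, -0.09, -1, -5, 0, -0.09, 0, -5, 0, -0.09, 0, -6, 0, -0.09, 0, -5, 0, -0.09, 0, -5, 0, -0.09, -1, -5, 0, -0.09, 0, -6, 0, -0.09, 0, -5, 0, -0.09, 0, -5, 0, -0.09, 0, -5, 0, -0.09, 0, -6, 0, -0.09, -1, -5, 0, -0.09] [0.01705819 0.01716655 0.01424034 0.01417029 0.00969203 0.06998802]
```

View pics/c6.png

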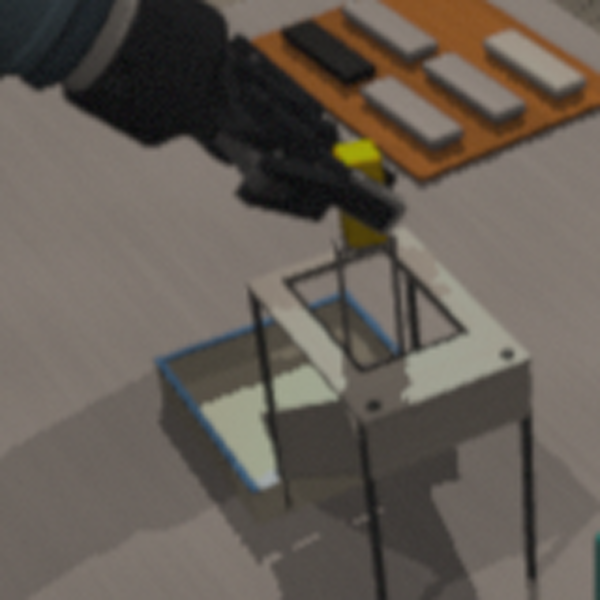

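arm_command --plan '[0,-7,1,-0.09,-2,-5,1,-0.09,-1,-5,0,-0.09,0,-6,0,-0.09,0,-5,0,-0.09,0,-5,0,-0.09,-1,-5,0,-0.09,0,-6,0,-0.09,0,-5,0,-0.09,0,-5,0,-0.09,0,-5,0,-0.09,0,-6,0,-0.09,0,0,0,0,0,0,0,0,0,0,0,0,0,0,0,0,0,0,0,0,0,0,0,0]'

```text
time_s: 21.75
eef_pos: [0.5084, 0.1507, 0.2113]
eef_rot: [0.271, 0.857, 0.319, 0.302]
wrist_force: [-0.6, 1.0, -1.1]
opening: 0.26
```

```bash
python3 - <<'E'
from cur import *
o,M=st(); print(o['wrist_force'])
o,s=shot('side'); b=cv2.resize(s['color'][60:220,130:290,::-1],(400,400),interpolation=cv2.INTER_CUBIC)
o,s=shot('top'); c=cv2.resize(s['color'][170:270,110:210,::-1],(400,400),interpolation=cv2.INTER_CUBIC)
cv2.imwrite('pics/c7.png',np.hstack([b,c]))
E
```

```text
t 21.75 q [0.367, -0.127, 2.2, -0.996, 0.639, 1.927] p [0.508, 0.151, 0.211] X [0.614, 0.71, 0.345] Y [0.383, -0.65, 0.656] Z [0.69, -0.271, -0.671] open 0.26
[-0.63127457  1.00525911 -1.07399088]
```

View pics/c7.png

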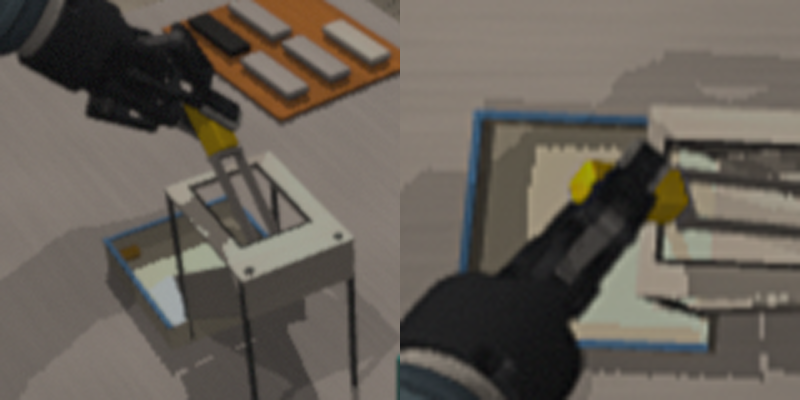

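The bushing lies in the dish (side crop (132,252)). Levelling back along the same arc.

```bash
python3 - <<'E'
from cur import *
o,M=st(); z=M[:,2]; az=np.arctan2(z[1],z[0]); pit=np.arccos(-z[2])
off=az-np.arctan2(yh[1],yh[0])-np.pi; q=np.array(o['q']); out=[]; dl=.09
for i in range(11,-1,-1):
    a=pose('out',pit,off,-i*dl,63,0,4); p,MM=fk(q); r=[int(x) for x in np.round(MM.T@(a[0]-p)*1000)]+[dl]; q=step(q,r,.45); out+=r
print(out,np.round((fk(q)[0]-a[0])*1000,1),a[0])
path.rows_to.ang=0.; q,r,m=path.rows_to(q,a[0]+[0,0,.13],fk(q)[1],15); print(r,m)
E
```

```text
t 21.85 q [0.367, -0.127, 2.2, -0.996, 0.64, 1.927] p [0.508, 0.151, 0.211] X [0.614, 0.71, 0.345] Y [0.383, -0.65, 0.656] Z [0.69, -0.271, -0.671] open 0.258
[-3, 6, 0, 0.09, 0, 5, 0, 0.09, 0, 5, 0, 0.09, 0, 5, 0, 0.09, 0, 6, 0, 0.09, -1, 5, 0, 0.09, 0, 5, 0, 0.09, 0, 5, 0, 0.09, -1, 5, 0, 0.09, 0, 5, 0, 0.09, 0, 5, 0, 0.09, 0, 5, 0, 0.09] [0.1 0.1 0.5] [0.50811029 0.09454819 0.23324934]
[6, 0, -6, 0.0, 6, 0, -6, 0.0, 6, 0, -6, 0.0, 6, 0, -6, 0.0, 7, 0, -6, 0.0, 6, 0, -6, 0.0, 7, 0, -6, 0.0, 6, 0, -6, 0.0, 7, 0, -6, 0.0, 6, 0, -5, 0.0, 7, 0, -6, 0.0, 6, 0, -5, 0.0, 7, 0, -6, 0.0, 6, 0, -5, 0.0, 7, 1, -6, 0.0] [0.01626982 0.09207712 0.06373519 0.1201359  0.08031146 0.14203316]
```

arm_command --plan '[-1,6,0,0.09,-1,5,0,0.09,-1,5,0,0.09,0,5,0,0.09,0,6,0,0.09,-1,5,0,0.09,0,5,0,0.09,0,5,0,0.09,-1,5,0,0.09,0,5,0,0.09,0,5,0,0.09,0,5,0,0.09,0,0,0,0,0,0,0,0]'

```text
time_s: 23.25
eef_pos: [0.508, 0.0948, 0.2335]
eef_rot: [0.077, 0.899, -0.166, 0.398]
wrist_force: [0.8, -0.9, -1.4]
opening: 0.257
```

```bash
python3 - <<'E'
from cur import *
o,M,q,z,az,pit,MT,t=info(); print(o['wrist_force'])
path.rows_to.ang=t; q,r,m=path.rows_to(q,np.array([.508,.0945,.365]),fk(q)[1],17); print(r)
E
```

```text
t 23.25 q [0.209, -0.266, 2.258, -0.85, 0.575, 2.741] p [0.508, 0.095, 0.233] X [0.628, -0.237, 0.741] Y [-0.36, -0.933, 0.007] Z [0.69, -0.271, -0.671] open 0.257
pitch 47.9 az -21.5 leveltilt [-0.    0.    0.01]
[ 0.75502446 -0.93554472 -1.41801044]
[6, 0, -5, 0.001, 6, 0, -5, 0.001, 6, 0, -5, 0.001, 6, 0, -5, 0.001, 6, 0, -5, 0.001, 6, 0, -5, 0.001, 6, 0, -5, 0.001, 6, 0, -5, 0.001, 5, 0, -5, 0.001, 6, 0, -5, 0.001, 5, 0, -5, 0.001, 6, 0, -6, 0.001, 5, 0, -5, 0.001, 6, 0, -6, 0.001, 5, 0, -5, 0.001, 6, 0, -6, 0.001, 5, 0, -5, 0.001]
```

arm_command --plan '[3,0,-3,0,6,0,-5,0,6,0,-5,0,6,0,-5,0,6,0,-5,0,6,0,-5,0,6,0,-5,0,6,0,-5,0,6,0,-5,0,5,0,-5,0,6,0,-5,0,5,0,-5,0,6,0,-6,0,5,0,-5,0,6,0,-6,0,5,0,-5,0,6,0,-6,0,5,0,-5,0]'

```text
time_s: 25.05
eef_pos: [0.508, 0.0957, 0.3695]
eef_rot: [0.077, 0.899, -0.167, 0.398]
wrist_force: [0.2, -0.6, -1.4]
opening: 0.255
```

```bash
python3 - <<'E'
from cur import *
o,M,q,z,az,pit,MT,t=info()
path.rows_to.ang=0.; t1=np.array([.488,-.2115,.37]); q,r,m=path.rows_to(q,t1,MT,18); print(r,m)
q,r,m=path.rows_to(q,np.array([.488,-.2115,.145]),MT,16); print(r,m)
E
```

```text
t 25.05 q [0.211, -0.439, 2.09, -0.585, 0.836, 2.399] p [0.508, 0.096, 0.369] X [0.627, -0.239, 0.741] Y [-0.361, -0.933, 0.005] Z [0.69, -0.271, -0.671] open 0.255
pitch 47.9 az -21.4 leveltilt [ 0.    -0.     0.007]
[3, 16, 4, 0.0, 3, 16, 4, 0.0, 3, 16, 4, 0.0, 3, 16, 4, 0.0, 4, 16, 4, 0.0, 3, 16, 4, 0.0, 4, 16, 4, 0.0, 3, 17, 4, 0.0, 4, 16, 4, 0.0, 3, 17, 4, 0.0, 4, 16, 4, 0.0, 3, 17, 4, 0.0, 4, 16, 4, 0.0, 3, 17, 3, 0.0, 4, 16, 4, 0.0, 3, 17, 3, 0.0, 4, 16, 4, 0.0, 3, 17, 3, 0.0] [0.37418952 0.16321893 0.09005169 0.3365856  0.08519215 0.45578181]
[-10, 0, 9, 0.0, -10, 0, 9, 0.0, -10, 0, 10, 0.0, -11, 0, 9, 0.0, -10, 0, 10, 0.0, -11, 0, 9, 0.0, -10, 0, 10, 0.0, -11, 0, 9, 0.0, -10, 0, 10, 0.0, -11, 0, 9, 0.0, -10, 0, 10, 0.0, -11, 0, 9, 0.0, -10, 0, 10, 0.0, -11, 0, 9, 0.0, -10, -1, 10, 0.0, -11, 0, 9, 0.0] [0.02351615 0.24173756 0.10487366 0.52959192 0.15278175 0.57354411]
```

arm_command --plan '[3,16,4,0,3,16,4,0,3,16,4,0,3,16,4,0,4,16,4,0,3,16,4,0,4,16,4,0,3,17,4,0,4,16,4,0,3,17,4,0,4,16,4,0,3,17,4,0,4,16,4,0,3,17,3,0,4,16,4,0,3,17,3,0,4,16,4,0,3,17,3,0,0,0,0,0]'

```text
time_s: 26.95
eef_pos: [0.4872, -0.2136, 0.3694]
eef_rot: [0.078, 0.899, -0.168, 0.398]
wrist_force: [0.9, -0.0, -0.6]
opening: 0.259
```

arm_command --plan '[-10,0,9,0,-10,0,9,0,-10,0,10,0,-11,0,9,0,-10,0,10,0,-11,0,9,0,-10,0,10,0,-11,0,9,0,-10,0,10,0,-11,0,9,0,-10,0,10,0,-11,0,9,0,-10,0,10,0,-11,0,9,0,-10,-1,10,0,-11,0,9,0,0,0,0,0,0,0,0,0]'

```text
time_s: 28.75
eef_pos: [0.487, -0.211, 0.1431]
eef_rot: [0.076, 0.899, -0.167, 0.397]
wrist_force: [0.5, 0.1, -0.9]
opening: 0.258
```

```bash
python3 - <<'E'
from cur import *
o,M,q,z,az,pit,MT,t=info(); print(o['eef_pos'],o['wrist_force'])
E
```

```text
t 28.75 q [-0.848, -0.182, 2.424, 1.236, 0.366, 0.018] p [0.487, -0.211, 0.143] X [0.629, -0.24, 0.74] Y [-0.361, -0.933, 0.005] Z [0.689, -0.27, -0.673] open 0.258
pitch 47.7 az -21.4 leveltilt [ 0.    -0.     0.006]
[ 0.48703376 -0.21102304  0.1430565 ] [ 0.53449231  0.13481974 -0.85895378]
```

arm_command --plan '[-2,0,2,0,-2,0,2,0,-2,0,2,0,-2,0,2,0,-1,0,1,0,-1,0,1,0,-1,0,1,0,0,0,0,0]'

```text
time_s: 29.55
eef_pos: [0.4881, -0.2121, 0.1281]
eef_rot: [0.077, 0.899, -0.167, 0.398]
wrist_force: [-0.3, -0.2, -0.8]
opening: 0.258
```

arm_command --plan '[-1,0,0,0,0,0,0,0]'

```text
time_s: 29.75
eef_pos: [0.4874, -0.2119, 0.1276]
eef_rot: [0.077, 0.899, -0.167, 0.398]
wrist_force: [-0.4, -0.0, -1.0]
opening: 0.258
```

arm_command --plan '[-0.5,0,0.5,0,0,0,0,0,-0.5,0,0.5,0,0,0,0,0]'

```text
time_s: 30.15
eef_pos: [0.4878, -0.2123, 0.1266]
eef_rot: [0.077, 0.899, -0.167, 0.398]
wrist_force: [-1.0, -0.3, 1.3]
opening: 0.258
```

arm_command --plan '[0,0,0,0,0,0,0,0,0,0,0,0,0,0,0,0,0,0,0,0]' --grip 0.65

```text
time_s: 30.65
eef_pos: [0.4876, -0.212, 0.1262]
eef_rot: [0.077, 0.899, -0.167, 0.398]
wrist_force: [0.6, 0.5, 0.3]
opening: 0.651
```

arm_command --plan '[3,0,-3,0,6,0,-6,0,11,0,-10,0,11,0,-10,0,11,0,-10,0,11,0,-10,0,11,0,-10,0,11,0,-10,0,11,0,-10,0,11,0,-10,0,0,0,-40,0,0,0,-40,0,0,0,0,0,0,0,0,0]'

```text
time_s: 32.05
eef_pos: [0.4317, -0.19, 0.3134]
eef_rot: [0.079, 0.898, -0.167, 0.4]
wrist_force: [0.3, 0.4, -1.0]
opening: 0.644
```

```bash
python3 - <<'E'
from cur import *
o,M=st(); print(o['wrist_force'])
o,s=shot('side'); b=cv2.resize(s['color'][110:370,140:400,::-1],(420,420),interpolation=cv2.INTER_CUBIC)
o,s=shot('top'); c=cv2.resize(s['color'][170:280,110:210,::-1],(380,420),interpolation=cv2.INTER_CUBIC)
cv2.imwrite('pics/c8.png',np.hstack([b,c]))
E
```

```text
t 32.05 q [-0.977, -0.784, 2.378, 0.57, 0.89, 0.748] p [0.432, -0.19, 0.313] X [0.625, -0.236, 0.744] Y [-0.362, -0.932, 0.008] Z [0.692, -0.275, -0.668] open 0.644
[ 0.30184839  0.41190683 -1.01538129]
```

View pics/c8.png

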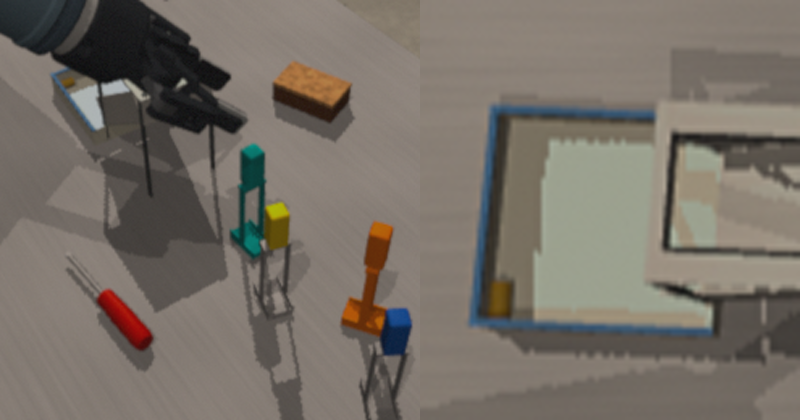

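The boat stands upright and empty on the bare cart top, the bushing is in the dish corner (top crop (500,298)), and the bystanders look unmoved. Handing in.

```bash
python3 -c "
from bench import ctrl
print(ctrl.hand_in())"
```

```text
the job is handed in; nothing more can be done
None
```

The job is done and handed in at about 32 s of the 64 s allowed. The bushing is in the white dish and the yellow-gripped boat stands upright and empty on bare cart top, back where it started.

**How it was tipped:** The move rows cannot tilt the tool. I pushed the arm past its outer reach until the tool leaned 48° outward, so that a turn about the tool's own axis would tip the boat. I gripped the yellow post and lowered the boat through the slot until its underside was about 60 mm below the plate top. There I tipped it to roughly 40° (worked out from the arm pose, not measured on the boat). I then levelled it, lifted it out and stood it down.

**Last checks:**
- **Bushing:** both the top and side pictures show it in a corner of the dish.
- **Boat and bystanders:** the boat stands upright and released. The blue boat, turquoise and orange look-alikes, screwdriver and cork block look unmoved; the green comb was not in the last picture.
- **Cover and slot:** by calculation the straps stayed about 13 mm from the slot's edges and the trough at least 7 mm. In each reading I took at the slot, the wrist force was only about the boat's weight. I had no direct contact sensing there, so this is not proof that nothing touched.
- **Disagreements:** the wrist camera put the yellow grip up to 8 mm from the top camera's position, because the arm was still settling. Corrected for that, they agreed within about 4 mm. While tipped, the boat also leaned sideways by about 15°, and the bushing still rolled out as intended.

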